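# Ready the leak-test bench: isolate, load, set and lock the regulator, turn the air on

### The job

Get the leak-test bench ready: before anything else, shut the air supply by swinging the blue lever on the pipe fully across it. With the air off, set every brass valve body upright in a bay of its own in the green test nest, and turn the regulator knob until its white pointer stands at the green mark, then slide the yellow lock fully home. Only when all of that is done swing the blue lever fully back in line with the pipe, and leave the white mock-up, the red bracket and the yellow bottle where they are.

Things in the scene. Friction and masses are not known exactly. Their poses are not given: they have to be found in the camera images.
- brass_A: brass valve body (2 to 4 present, absent ones None; 0.25-0.45 kg): a lying T, 56 mm tall, on a dark foot 64 mm (x) by 44 mm (y), 8 mm thick. Origin: centre of its underside, z up. 12 mm thick flanges, 32 mm square, at both ends of x; between them a barrel 28 mm wide; the central bonnet, 28 mm (x) by 30 mm (y), spans heights 30 to 56 mm: pinch it across y. Same when half turned about z
- brass_B: another brass valve body, exactly like brass_A (None if absent)
- brass_C: another brass valve body, exactly like brass_A (None if absent)
- brass_D: another brass valve body, exactly like brass_A (None if absent)
- nest: green fixed test nest, 100 mm (x) by 290 mm (y), open on top; floor 8 mm thick, walls and three dividers 8 mm thick, tops 22 mm above the table. Four bays in a row, each 84 mm (x) by 62 mm (y), centres at y = -106, -35, 35, 106 mm, x = 0 of the nest's frame: a valve body lies with its length along the nest's x. Origin: centre of its underside; all bays start empty
- lever (a joint): angle of the blue supply lever about a vertical axis, rad: 0 = shut (square across the steel pipe), 1.5 = open (along the pipe, pointing to the robot's side); grows clockwise seen from above; hard stops at 0 and 1.5. Over-centre spring: past half way (0.75) it snaps by itself to the nearer stop; about 5 N at 75 mm from the axis pushes it off a stop. Starts open
- lever_axis (a point): on the lever's axis at the lever's mid height (78 mm above the table). Below it, fixed: a steel pipe along x of this frame, its top 47 mm above the table, and a brass valve block 50 x 42 mm, its top at 54 mm; the lever shut points to -y of this frame, open to -x
- lever_end (a point): on the lever's centre line, 110 mm from its axis, 8 mm before the free end; the lever is a flat blue bar 14 mm wide, 10 mm thick (heights 73 to 83 mm above the table); free space under it beyond the valve block. Turns with the lever
- knob (a joint): angle of the blue regulator knob about its vertical axis, rad; grows clockwise seen from above, stops at -0.2 and 3.1; stays where it is left (friction 0.06 N m)
- knob_top (a point): centre of the top of the regulator knob, on its axis, 88 mm above the table; the knob's cap is round, 44 mm across and 42 mm tall (heights 46 to 88 mm), with a stripe on top and a white pointer nose at its foot (heights 46 to 52 mm, reaching 38 mm from the axis)
- pointer (a point): outer end of the white pointer of the knob, 38 mm from the knob's axis; turns with the knob
- mark (a point): the green mark on the black dial under the knob, 38 mm from the knob's axis; fixed during a run, elsewhere from run to run, always within the knob's travel
- lock (a joint): travel of the yellow lock slide on the regulator, m: 0 = unlocked (drawn back towards the robot's side), 0.045 = fully home with its fork under the knob's cap, at a hard stop; needs about 2 N, stays where it is left, slides along x of its point lock_tab (positive towards the knob)
- lock_tab (a point): centre of the top of the lock's upright yellow tab, 76 mm above the table; tab 12 mm thick along the slide, 34 mm wide, 44 mm tall, 90 mm from the knob's axis when unlocked, 45 mm when home; x of this frame points to the knob. The fixed grey regulator box below is 28 mm tall and reaches 39 mm behind the tab's centre when unlocked; free space behind the tab
- mock: white plastic mock-up of a valve body, same shape as the brass ones, among them on the table: not to be loaded or moved. Origin: centre of its underside
- bracket: red printed bracket, 50 mm square and 48 mm tall, near the nest's right end, to be left alone; origin: centre of its underside
- oil: small yellow bottle, 44 mm across and 80 mm tall, near the nest's left end, to be left alone; origin: centre of its underside
There are look-alikes about, which are no part of the job. What is shaped like the brass_D but pink or turquoise is not meant. What is shaped like the brass_B but pink is not meant.

How it is judged:
On the way, in this order (a step that is already met when the one before it is completed fails the run):
1. the air is shut off before any valve body is in the nest (value of joint lever below 0.12 rad and not (x of brass_A in the frame of nest between -0.025 and 0.025 m and y of brass_A in the frame of nest between -0.145 and 0.145 m and z of brass_A in the frame of nest between 0.003 and 0.012 m and angle between brass_A's own z axis and vertical below 0.12 rad) and not (x of brass_B in the frame of nest between -0.025 and 0.025 m and y of brass_B in the frame of nest between -0.145 and 0.145 m and z of brass_B in the frame of nest between 0.003 and 0.012 m and angle between brass_B's own z axis and vertical below 0.12 rad) and not (x of brass_C in the frame of nest between -0.025 and 0.025 m and y of brass_C in the frame of nest between -0.145 and 0.145 m and z of brass_C in the frame of nest between 0.003 and 0.012 m and angle between brass_C's own z axis and vertical below 0.12 rad) and not (x of brass_D in the frame of nest between -0.025 and 0.025 m and y of brass_D in the frame of nest between -0.145 and 0.145 m and z of brass_D in the frame of nest between 0.003 and 0.012 m and angle between brass_D's own z axis and vertical below 0.12 rad)), for 0.2 s.
2. with the air off and the lock still back, the pointer is set to the green mark (value of joint lever below 0.12 rad and horizontal distance between pointer and mark below 0.0045 m and value of joint lock below 0.02 m), for 0.2 s.
3. with the air still off, the pointer is at the mark, the lock is home and every brass valve body lies in the nest (value of joint lever below 0.12 rad and horizontal distance between pointer and mark below 0.0045 m and value of joint lock above 0.04 m and x of brass_A in the frame of nest between -0.025 and 0.025 m and y of brass_A in the frame of nest between -0.145 and 0.145 m and z of brass_A in the frame of nest between 0.003 and 0.012 m and angle between each of brass_A, brass_B, brass_C, brass_D's own z axis and vertical below 0.12 rad and x of brass_B in the frame of nest between -0.025 and 0.025 m and y of brass_B in the frame of nest between -0.145 and 0.145 m and z of brass_B in the frame of nest between 0.003 and 0.012 m and x of brass_C in the frame of nest between -0.025 and 0.025 m and y of brass_C in the frame of nest between -0.145 and 0.145 m and z of brass_C in the frame of nest between 0.003 and 0.012 m and x of brass_D in the frame of nest between -0.025 and 0.025 m and y of brass_D in the frame of nest between -0.145 and 0.145 m and z of brass_D in the frame of nest between 0.003 and 0.012 m), for 0.2 s.
4. the air is turned on again (value of joint lever above 1.38 rad), for 0.2 s.
At the end, for the whole second after the job is handed in: The blue lever is open (within 0.12 rad of its stop), the pointer within 4.5 mm of the green mark, the lock within 5 mm of its stop, every brass valve body present lies upright, flat on the floor of a bay of the nest (within 4 mm of the floor's height, tilted less than 0.12 rad) and is at rest (value of joint lever above 1.38 rad and horizontal distance between pointer and mark below 0.0045 m and value of joint lock above 0.04 m and x of brass_A in the frame of nest between -0.025 and 0.025 m and y of brass_A in the frame of nest between -0.145 and 0.145 m and z of brass_A in the frame of nest between 0.003 and 0.012 m and angle between each of brass_A, brass_B, brass_C, brass_D's own z axis and vertical below 0.12 rad and x of brass_B in the frame of nest between -0.025 and 0.025 m and y of brass_B in the frame of nest between -0.145 and 0.145 m and z of brass_B in the frame of nest between 0.003 and 0.012 m and x of brass_C in the frame of nest between -0.025 and 0.025 m and y of brass_C in the frame of nest between -0.145 and 0.145 m and z of brass_C in the frame of nest between 0.003 and 0.012 m and x of brass_D in the frame of nest between -0.025 and 0.025 m and y of brass_D in the frame of nest between -0.145 and 0.145 m and z of brass_D in the frame of nest between 0.003 and 0.012 m and linear speed of each of brass_A, brass_B, brass_C, brass_D below 0.02 m/s); the robot touches nothing.
It fails at once if the white mock-up, the red bracket or the yellow bottle is moved more than 50 mm (distance of any of mock, bracket, oil from where it was at the start of the episode above 0.05 m).
Of brass_A, brass_B, brass_C, brass_D only 2 to 4 are there at a start; the rules pass over those that are not, and their reading is None.
At some moment in a run one of brass_A, brass_B, brass_C, brass_D may be knocked a few centimetres aside while the robot is not near it.
Once in a run the grip may slacken for a moment while it holds something.
It also fails if it takes over 208 s, if anything falls off the work surface, if the arm or the gripper's body presses on something with over 40 N, if the wrist force passes 120 N, or if a joint passes its speed limit or range.

### The arm

A 7-joint arm with a two-finger parallel gripper is mounted at the origin on the work surface. World frame = base frame: x ahead of the robot, y to its left, z up, the work surface at z = 0. Lengths are in m, angles in rad, forces in N, time in s.
With the tool pointing down it reaches from about 0.4 to 0.9 m from the base axis. Payload 5.6 kg.
Tool frame: the origin (TCP) lies at the centre of the arm's flange, where the gripper is bolted on; the fingertips stand 190 mm ahead of it and the grasp point (between the pads) lies 171 mm ahead of it (manip.grip_depth is the distance from the TCP to the grasp point, in m); x points along the fingers, y is the direction in which the jaws open and shut, and the axes are right-handed (so a half turn about x gives the same grasp; the last joint's range is limited). The gripper opens to 92 mm and grips with 3 to 60 N. Pads are 20 mm wide; open, the fingers measure 128 mm over their backs; the gripper's body (75 mm by 189 mm) begins 69 mm behind the grasp point.
Start: joints at [-1.381, 0.468, -0.012, 1.603, 0.006, 1.071, -0.056], TCP at [0.15, 0.632, 0.405] pointing down, gripper open.
Joint ranges: [-2.53, 2.53], [-0.31, 2.02], [-1.57, 1.55], [0.28, 2.44], [-1.29, 4.43], [0.15, 1.84], [-2.92, 2.92]. Speed limits (rad/s): [2.57, 2.57, 3.14, 3.14, 3.14, 3.14, 3.14].

### API

Orientations are given as a unit quaternion [x, y, z, w].
In Python, from station import manip gives the robot as it stands.
- The arm moves only by the tool send_rows, never from a script. Its argument "commands" is a list of rows, each a list of 3 entries, a list of its own where there are three numbers: the turn, a rotation vector about the world's x, y, z in degrees, then the shift along the world's x, y, z in cm, then the gripper's target within -1 to 1 (fully open at 1, half-way at 0, shut at -1). In form: [[[ax, ay, az], [tx, ty, tz], fingers], ...]. A call has 1 to 8 rows; each row shifts and turns the commanded pose from where the row before left it; what a row does not reach is not made up. A row lasts 1/10 s, in which the tool goes at most 50 mm and 8.59 degrees, less where a joint would pass 70% of its speed; a pose out of reach is approached as far as the arm can. A call is refused whole if a number of a shift passes 5 or a number of a turn 8.59, either way. A call with a gripper value outside its range is refused whole. The fingers move at their own pace and stop on an object; "force" is the grip in N (left out, the last holds). Time passes only in rows, so rows that do not move let the fingers close. It gives the time, the measured TCP pose, the force and the opening at its end, in the units of the state.
- manip.sense(): the state, without advancing time (a new reading comes with each control period).
- manip.grab_frame(name): name is "side" or "top"; returns the picture (480x640x3 uint8, red, green, blue); there is no depth.
- manip.camera_model(name): a dict with "fx", "fy", "cx", "cy" (pixels), "R" (3x3) and "t" (3): a world point X has camera coordinates R X + t. Camera axes: x right, y down, z forward; pixel columns grow to the right and rows downward; lengths in m; the calibration is good to about 2 mm. A picture is of the moment at which its call begins. camera_model takes no time and is no camera call.
- manip.finish_job(): hands the job in, once; it reports no verdict.
The state is a dict: "t": time; "joints": joint angles; "qd": joint speeds; "effort": joint torques, N m; "position": TCP position; "tcp_rot": TCP orientation; "ft_force": force on the tool from outside, world axes, zero at the start; "ft_torque": the same for the moment, N m; "finger_gap": finger opening in m.
Only numpy, scipy, OpenCV 4.12 (cv2) and the standard library are available. Lean on these libraries where they do the work, as an engineer would, in place of code of your own. Each camera call takes 0.05 s, during which the arm holds its last target.

## Working session

There is one attempt and no reset: what is moved stays moved. The work goes in short steps, Python scripts to look and compute and a tool call to move; the robot and the scene stay as the last step left them, time stands still between calls to the robot, and variables do not carry over. Pictures are saved under pics/ and viewed, and the job is handed in when it is done.

Besides the shell and the picture viewer there is one more tool, called after "Call:" as name([rows], argument=value, ...), one row to a line, values as JSON. send_rows: Moves the arm, as the interface text tells. Its arguments: {"type":"object","properties":{"commands":{"type":"array","items":{"type":"array"}},"force":{"type":"number"}},"required":["commands"]}

```bash
ls; mkdir -p pics; python3 - <<'E'
from station import manip
import cv2
print(manip.sense())
for n in("side","top"):
    im=manip.grab_frame(n); cv2.imwrite(f"pics/{n}0.png",im[:,:,::-1]); print(n,manip.camera_model(n))
E
```

```text
pics
{'t': 0.0, 'joints': array([-1.3809917 ,  0.46833918, -0.01162397,  1.60359496,  0.00599253,
        1.07137261, -0.05628123]), 'qd': array([ 0.00131185, -0.00177183,  0.00032448,  0.0015759 ,  0.00062068,
        0.00098973, -0.0009988 ]), 'effort': array([ 6.01039046e-04, -5.20574605e+01, -1.27585174e-02, -2.43745548e+01,
       -5.67480130e-02,  1.69907202e-02,  1.48826612e-04]), 'position': array([0.14993768, 0.63222299, 0.40377659]), 'tcp_rot': array([ 0.08154079,  0.70235283, -0.08272649,  0.70228764]), 'ft_force': array([-0.32010517, -0.45124778, -0.33506129]), 'ft_torque': array([-0.0562959 , -0.01760537, -0.05893295]), 'finger_gap': 0.09182649532844761}
side {'fx': 507.1758567008764, 'fy': 507.1758567008764, 'cx': 323.62475161938977, 'cy': 238.70567141569651, 'R': array([[ 0.74176743, -0.67057551,  0.01046714],
       [-0.50836326, -0.57237665, -0.64339083],
       [ 0.43743328,  0.47192526, -0.76546631]]), 't': array([-0.38891221,  0.30764472,  1.04171464])}
top {'fx': 621.9078213987336, 'fy': 621.9078213987336, 'cx': 321.6170853913714, 'cy': 246.60445228678574, 'R': array([[-1.50867857e-02, -9.99883212e-01, -2.43938419e-03],
       [-9.84354655e-01,  1.52807288e-02, -1.75534650e-01],
       [ 1.75551425e-01, -2.47034474e-04, -9.84470231e-01]]), 't': array([0.00441165, 0.54796652, 1.21733915])}
```

View pics/top0.png

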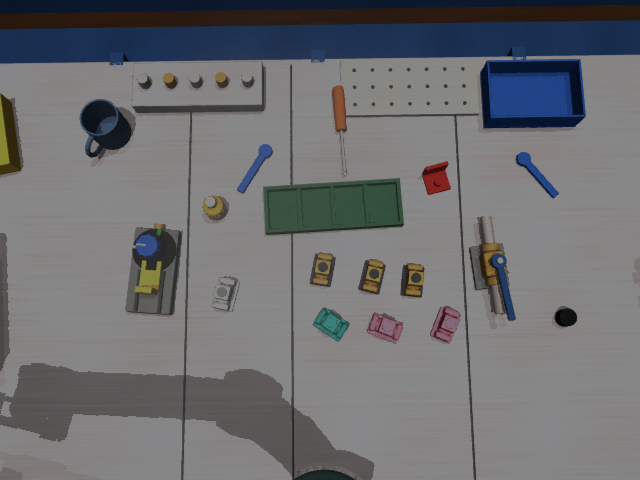

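View pics/side0.png

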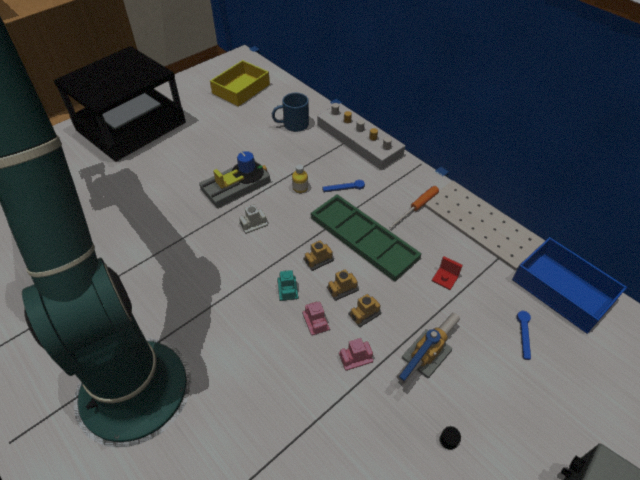

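Three brass bodies, a white mock-up, two pink and one turquoise look-alike; nest in the centre, valve with lever at right, regulator at left. I'll zoom in on each.

```bash
cat > h.py <<'E'
import numpy as np, cv2
from station import manip
CM={n:manip.camera_model(n) for n in("side","top")}
def ray(n,u,v):
    c=CM[n]; d=c["R"].T@np.array([(u-c["cx"])/c["fx"],(v-c["cy"])/c["fy"],1.0]); o=-c["R"].T@c["t"]; return o,d
def onz(n,u,v,z):
    o,d=ray(n,u,v); return o+d*(z-o[2])/d[2]
def pix(n,X):
    c=CM[n]; p=c["R"]@np.asarray(X,float)+c["t"]; return np.array([c["fx"]*p[0]/p[2]+c["cx"],c["fy"]*p[1]/p[2]+c["cy"]])
def tri(us,vs,ut,vt):
    o1,d1=ray("side",us,vs);o2,d2=ray("top",ut,vt)
    A=np.stack([d1,-d2],1);s=np.linalg.lstsq(A,o2-o1,rcond=None)[0]
    a,b=o1+d1*s[0],o2+d2*s[1];return (a+b)/2,np.linalg.norm(a-b)
def grab(n,f):
    im=manip.grab_frame(n)[:,:,::-1].copy(); cv2.imwrite(f"pics/{f}.png",im); return im
def crop(im,x0,y0,x1,y1,k,f):
    cv2.imwrite(f"pics/{f}.png",cv2.resize(im[y0:y1,x0:x1],None,fx=k,fy=k,interpolation=cv2.INTER_CUBIC))
def comps(im,lo,hi,amin=30):
    m=cv2.inRange(cv2.cvtColor(im,cv2.COLOR_BGR2HSV),np.array(lo),np.array(hi))
    n,l,s,c=cv2.connectedComponentsWithStats(m)
    out=[]
    for i in range(1,n):
        if s[i,4]>=amin:
            pts=np.argwhere(l==i)[:,::-1].astype(np.float32)
            out.append((s[i,4],c[i].round(1),cv2.minAreaRect(pts)))
    return m,sorted(out,key=lambda a:-a[0])
E
python3 - <<'E'
from h import *
t=cv2.imread("pics/top0.png");s=cv2.imread("pics/side0.png")
crop(t,110,210,190,330,5,"cr_reg"); crop(t,290,240,440,300,5,"cr_br"); crop(t,450,200,540,330,4.5,"cr_lev"); crop(s,190,140,280,210,7,"cr_sreg"); crop(s,385,300,475,390,6,"cr_slev")
E
```

```text
(no output)
```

View pics/cr_reg.png

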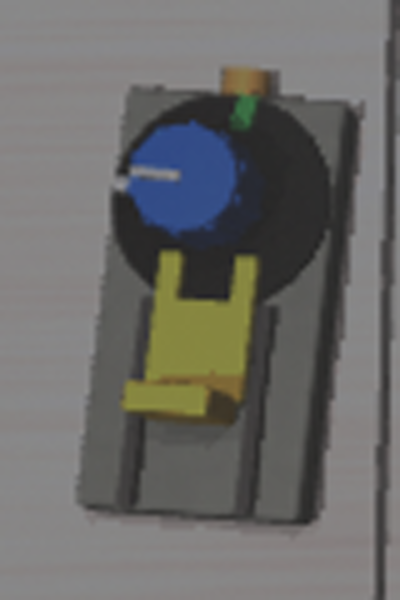

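View pics/cr_br.png

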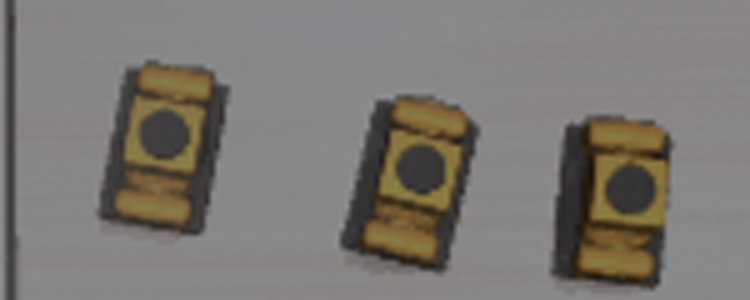

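View pics/cr_lev.png

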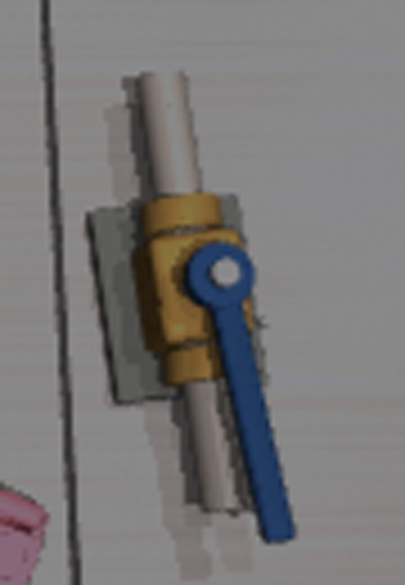

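View pics/cr_sreg.png

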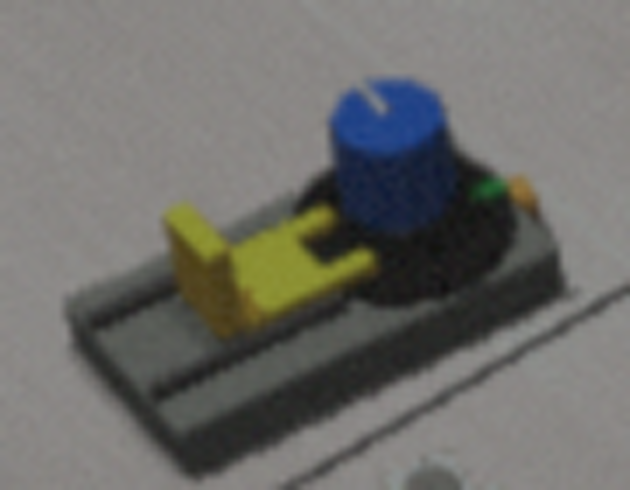

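View pics/cr_slev.png

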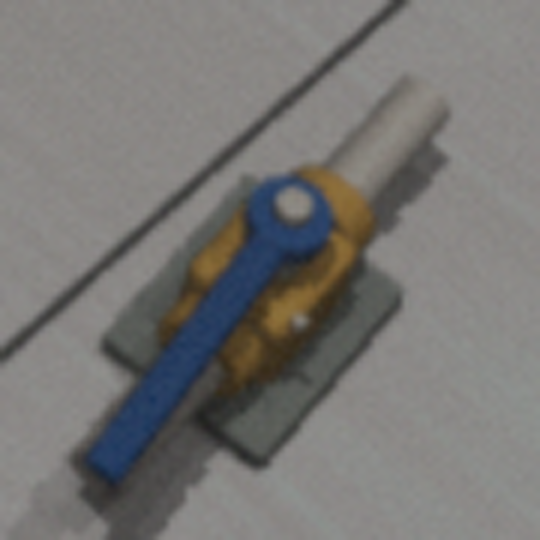

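```bash
python3 - <<'E'
from h import *
np.set_printoptions(precision=4,suppress=True)
t=cv2.imread("pics/top0.png");s=cv2.imread("pics/side0.png")
print("lever axis top",onz("top",500,260,.085),"side",onz("side",385+290/6,300+203/6,.087), "end",onz("top",511.1,318.9,.083))
for z,nm,p in [(.088,"knobtop",(110+182/5,210+180/5)),(.052,"ptr",(110+122/5,210+182/5)),(.03,"mark_out",(110+248/5,210+98/5)),(.03,"mark_in",(110+238/5,210+127/5)),(.076,"tabL",(110+124/5,210+382/5)),(.076,"tabR",(110+210/5,210+390/5)),(.03,"dialL",(110+115/5,210+190/5)),(.03,"dialR",(110+330/5,210+190/5))]:
    print(nm,onz("top",*p,z)[:2])
print("side knob", onz("side",190+388/7,140+115/7,.088)[:2],"side mark",onz("side",190+470/7,140+190/7,.03)[:2],onz("side",190+508/7,140+186/7,.03)[:2])
for p in[(163,133),(420,167),(630,189)]:
    print("brass",onz("top",290+p[0]/5,240+p[1]/5,.056)[:2])
m,c=comps(t,(15,120,60),(35,255,255)); 
for a in c[:8]: print("y",a)
m,c=comps(t,(45,60,30),(85,255,255)); 
for a in c[:6]: print("g",a)
hsv=cv2.cvtColor(t,cv2.COLOR_BGR2HSV);print(hsv[235,160],hsv[275,376],hsv[210,300])
E
```

```text
lever axis top [ 0.5093 -0.3544  0.085 ] side [ 0.508  -0.3497  0.087 ] end [ 0.3939 -0.3689  0.083 ]
knobtop [0.5475 0.3416]
ptr [0.5537 0.3763]
mark_out [0.5924 0.332 ]
mark_in [0.5801 0.3357]
tabL [0.4692 0.3651]
tabR [0.4655 0.3311]
dialL [0.5544 0.3858]
dialR [0.553  0.2969]
side knob [0.5469 0.3426] side mark [0.5799 0.3422] [0.5928 0.334 ]
brass [ 0.5057 -0.0053]
brass [ 0.4904 -0.1083]
brass [ 0.4802 -0.1922]
y (np.int32(526), array([  3.9, 145.9]), ((9.0, 134.0), (80.0, 18.0), 90.0))
y (np.int32(517), array([148.4, 278.5]), ((147.69512939453125, 276.243896484375), (22.859329223632812, 32.79816818237305), 6.34019136428833))
y (np.int32(424), array([490.4, 261.4]), ((493.5304870605469, 263.2743835449219), (41.08053207397461, 19.325519561767578), 83.6598129272461))
y (np.int32(350), array([372.6, 276. ]), ((372.6845703125, 275.5643005371094), (15.441511154174805, 30.88302230834961), 13.495734214782715))
y (np.int32(350), array([414.1, 280. ]), ((414.42376708984375, 279.5454406738281), (16.086502075195312, 30.82358741760254), 6.115502834320068))
y (np.int32(194), array([213.9, 207.3]), ((212.9615020751953, 205.69227600097656), (18.30510711669922, 19.691856384277344), 56.3099365234375))
y (np.int32(154), array([323.9, 261.3]), ((322.9615478515625, 263.19232177734375), (14.120362281799316, 19.61161231994629), 11.309932708740234))
y (np.int32(106), array([320.4, 279.3]), ((320.3846130371094, 279.0769348144531), (14.512594223022461, 8.629110336303711), 11.309932708740234))
g (np.int32(6010), array([334.5, 206.2]), ((333.13543701171875, 206.02255249023438), (47.29106140136719, 137.48980712890625), 86.46043395996094))
g (np.int32(31), array([158.4, 232. ]), ((158.3823699951172, 231.97059631347656), (4.123105525970459, 7.033533096313477), 14.03624439239502))
[66 28 46] [ 0  9 57] [68 78 82]
```

```bash
cat >> h.py <<'E'
from scipy.spatial.transform import Rotation as Ro
def st():
    s=manip.sense(); R=Ro.from_quat(s["tcp_rot"]).as_matrix()
    print("t %.2f"%s["t"],"pos",s["position"].round(4),"x",R[:,0].round(3),"jawyaw %.2f"%np.degrees(np.arctan2(R[1,1],R[0,1])),"F",s["ft_force"].round(1),"gap %.4f"%s["finger_gap"],"j1 %.2f j7 %.2f"%(s["joints"][0],s["joints"][6]))
E
python3 - <<'E'
from h import *
st()
t=cv2.imread("pics/top0.png")
P=lambda x,y,z:onz("top",290+x/5,240+y/5,z)
for a,b in[((176,80),(153,207)),((430,115),(400,240)),((628,136),(614,263))]:
    d=P(*a,.03)-P(*b,.03);print("yaw",np.degrees(np.arctan2(d[1],d[0])))
m,c=comps(t,(45,60,30),(85,255,255),1000)
b=cv2.boxPoints(c[0][2])
crop(t,255,170,415,245,5,"cr_nest")
q=[onz("top",*p,.022)[:2] for p in b];print(np.array(q),np.mean(q,0))
crop(t,205,265,250,320,8,"cr_mock")
E
```

```text
t 0.10 pos [0.1499 0.6322 0.4038] x [-0.    -0.002 -1.   ] jawyaw 76.66 F [0.2 0.2 0.7] gap 0.0920 j1 -1.38 j7 -0.06
yaw -11.056917575151926
yaw -15.046395494328246
yaw -8.589393968016385
[[ 0.68339575  0.11793292]
 [ 0.69740552 -0.17293235]
 [ 0.59511355 -0.1752217 ]
 [ 0.58148804  0.11169301]] [ 0.63935072 -0.02963203]
```

View pics/cr_nest.png

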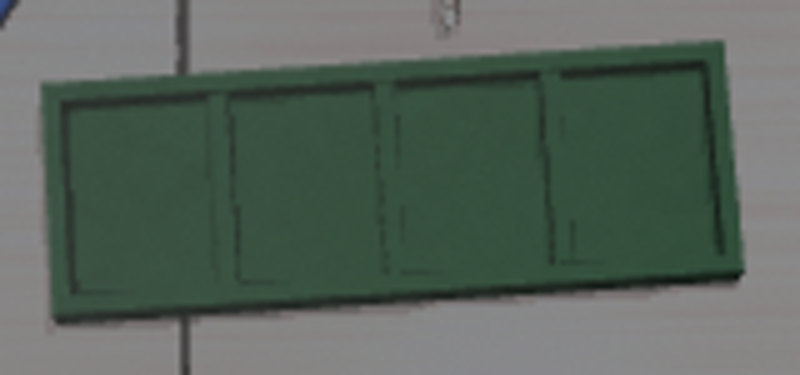

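Call:
send_rows([
  [[0, 0, 0], [4.5, -4.5, 0], -1],
  [[0, 0, 0], [4.5, -4.5, 0], -1],
  [[0, 0, 0], [4.5, -4.5, 0], -1],
  [[0, 0, 0], [4.5, -4.5, 0], -1],
  [[0, 0, 0], [4.5, -4.5, 0], -1],
  [[0, 0, 0], [4.5, -4.5, 0], -1],
  [[0, 0, 0], [2, -4.5, 0], -1],
  [[0, 0, 0], [2, -4.5, 0], -1],
])

```text
t: 0.9
position: [0.403, 0.3283, 0.4043]
tcp_rot: [0.082, 0.702, -0.082, 0.702]
ft_force: [0.4, -0.2, -0.5]
finger_gap: 0.03
```

Call:
send_rows([
  [[0, 0, 0], [-1, -5, 0], -1],
  [[0, 0, 0], [-1, -5, 0], -1],
  [[0, 0, 0], [0, -5, 0], -1],
  [[0, 0, 0], [0, -5, 0], -1],
  [[0, 0, 0], [0, -5, 0], -1],
  [[0, 0, 0], [0, -5, 0], -1],
  [[0, 0, 0], [0, -5, 0], -1],
  [[0, 0, 0], [0, -5, 0], -1],
])

```text
t: 1.7
position: [0.3818, -0.0697, 0.4048]
tcp_rot: [0.082, 0.702, -0.082, 0.703]
ft_force: [1.4, 0.5, -0.1]
finger_gap: 0.0003
```

```bash
python3 - <<'E'
from h import *
st()
c=[onz("top",255+x/5,170+y/5,.022)[:2] for x,y in[(42,86),(722,42),(742,270),(55,315)]]
c=np.array(c);print(c,c.mean(0));
for i in range(4): d=c[(i+1)%4]-c[i];print(np.linalg.norm(d),np.degrees(np.arctan2(d[1],d[0])))
E
```

```text
t 1.70 pos [ 0.3818 -0.0697  0.4048] x [ 0.001  0.001 -1.   ] jawyaw 76.67 F [ 1.4  0.5 -0.1] gap 0.0003 j1 -0.39 j7 1.43
[[ 0.6822176   0.11721592]
 [ 0.69694801 -0.17103004]
 [ 0.59805314 -0.1757333 ]
 [ 0.58333286  0.11165547]] [ 0.6401379  -0.02947299]
0.28862210628877977 -87.07452356242243
0.09900664678659922 -177.27716744778604
0.2877655139272324 92.93217199640776
0.09904095047160803 3.2184493564788283
```

Call:
send_rows([
  [[0, 0, 0], [1, -5, 0], -1],
  [[0, 0, 0], [1, -5, -3], -1],
  [[0, 0, 0], [1, -5, -3], -1],
  [[0, 0, 0], [1, -4, -3], -1],
  [[0, 0, 0], [0, -2, -3], -1],
  [[0, 0, 0], [0, 0, -2], -1],
  [[0, 0, 0], [0, 0, -1], -1],
  [[0, 0, 0], [0, 0, 0], -1],
])

```text
t: 2.5
position: [0.4186, -0.26, 0.2634]
tcp_rot: [0.082, 0.703, -0.082, 0.701]
ft_force: [0.6, 0.4, 0.5]
finger_gap: 0.0005
```

```bash
python3 - <<'E'
from h import *
st()
t=grab("top","top1");crop(t,400,200,560,350,5,"c1")
E
```

```text
t 2.50 pos [ 0.4186 -0.26    0.2634] x [-0.003  0.001 -1.   ] jawyaw 76.67 F [0.6 0.4 0.5] gap 0.0005 j1 0.03 j7 2.19
```

View pics/c1.png

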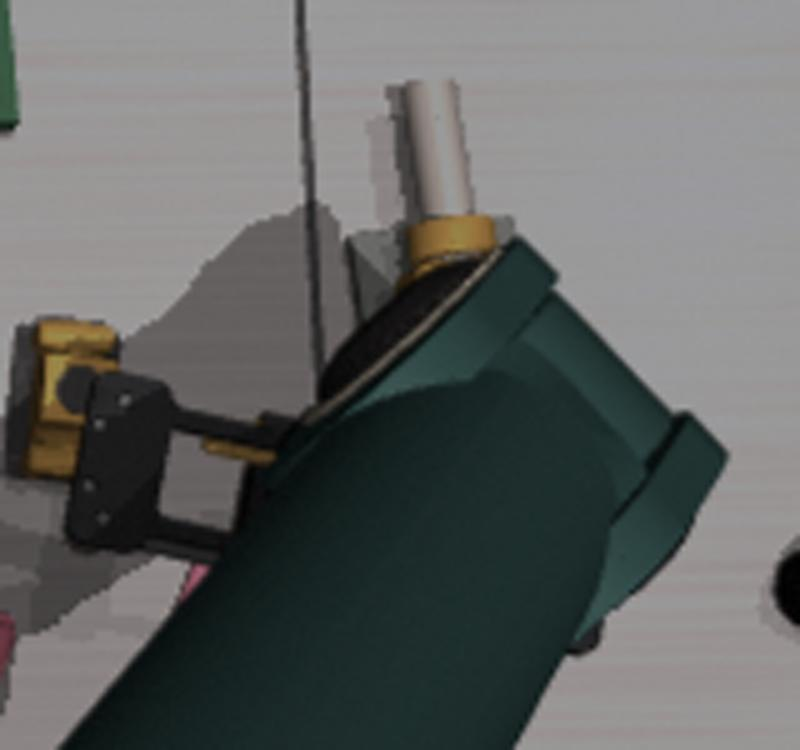

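Call:
send_rows([
  [[0, 0, 0], [0, -2, -1], -1],
  [[0, 0, 0], [0, -2, 0], -1],
  [[0, 0, 0], [0, -2, 0], -1],
  [[0, 0, 0], [0, -1.5, 0], -1],
  [[0, 0, 0], [0.5, -1.5, 0], -1],
  [[0, 0, 0], [0.5, -1.5, 0], -1],
  [[0, 0, 0], [0.5, -1.5, 0], -1],
  [[0, 0, 0], [0.5, -1.5, 0], -1],
])

```text
t: 3.35
position: [0.4397, -0.3939, 0.2551]
tcp_rot: [0.083, 0.703, -0.08, 0.702]
ft_force: [-0.3, 3.7, 0.2]
finger_gap: 0.0006
```

Call:
send_rows([
  [[0, 0, 0], [1, -1, 0], -1],
  [[0, 0, 0], [1, -1, 0], -1],
  [[0, 0, 0], [1, -0.8, 0], -1],
  [[0, 0, 0], [1, -0.5, 0], -1],
  [[0, 0, 0], [0, 0, 0], -1],
  [[0, 0, 0], [0, 0, 0], -1],
])

```text
t: 3.95
position: [0.4791, -0.428, 0.2548]
tcp_rot: [0.082, 0.702, -0.082, 0.702]
ft_force: [-0.8, -0.4, 0.5]
finger_gap: 0.0004
```

```bash
python3 - <<'E'
from h import *
st()
t=grab("side","side1");crop(t,350,260,500,400,5,"c1")
E
```

```text
t 3.95 pos [ 0.4791 -0.428   0.2548] x [ 0.  0. -1.] jawyaw 76.70 F [-0.8 -0.4  0.5] gap 0.0004 j1 0.30 j7 2.38
```

View pics/c1.png

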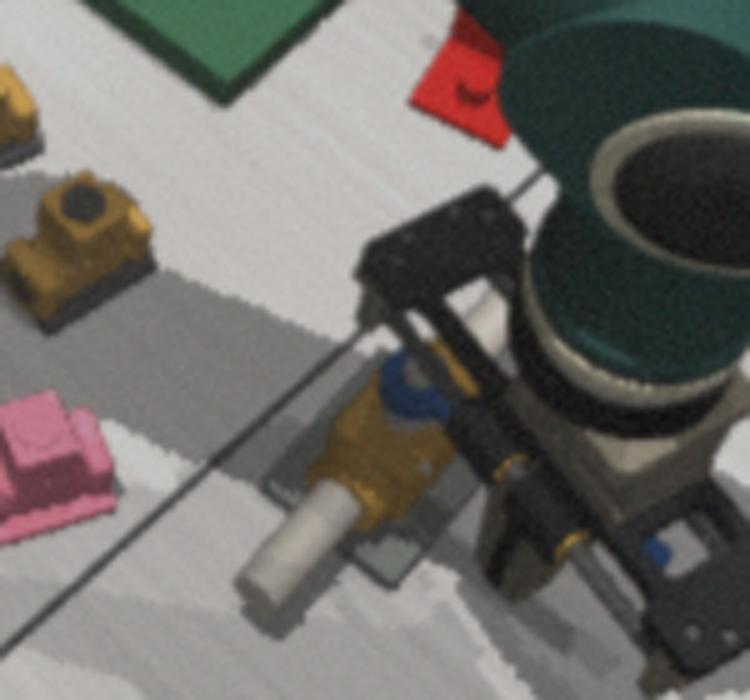

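Call:
send_rows([
  [[0, 0, 0], [-2, 1, 0], -0.5],
  [[0, 0, 0], [-1, 2, 3], 0.2],
  [[0, 0, 2], [0, 4, 4], 0.2],
  [[0, 0, 2], [0, 5, 0], 0.2],
  [[0, 0, 0], [1, 4, 0], 0.2],
  [[0, 0, 0], [1, 4, 0], 0.2],
  [[0, 0, 0], [0, 2, 0], 0.2],
  [[0, 0, 0], [0, 0, 0], 0.2],
])

```text
t: 4.8
position: [0.4691, -0.2097, 0.3198]
tcp_rot: [0.056, 0.705, -0.055, 0.705]
ft_force: [0.4, -0.6, 0.7]
finger_gap: 0.0555
```

```bash
python3 - <<'E'
from h import *
st()
t=grab("side","side2");grab("top","top2")
E
```

```text
t 4.80 pos [ 0.4691 -0.2097  0.3198] x [-0.     0.002 -1.   ] jawyaw 80.97 F [ 0.4 -0.6  0.7] gap 0.0555 j1 -0.12 j7 2.05
```

View pics/side2.png

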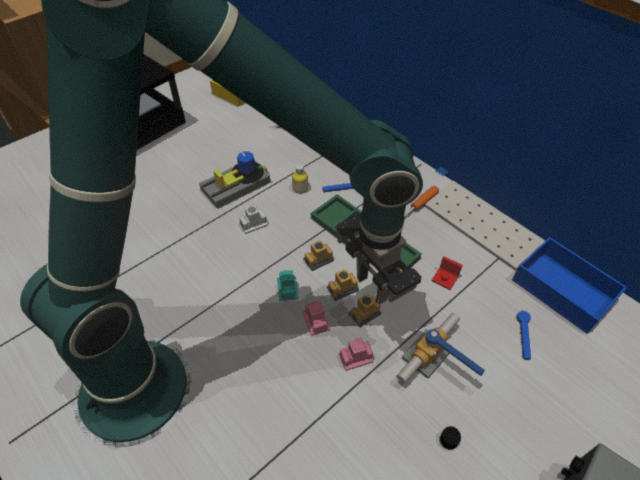

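View pics/top2.png

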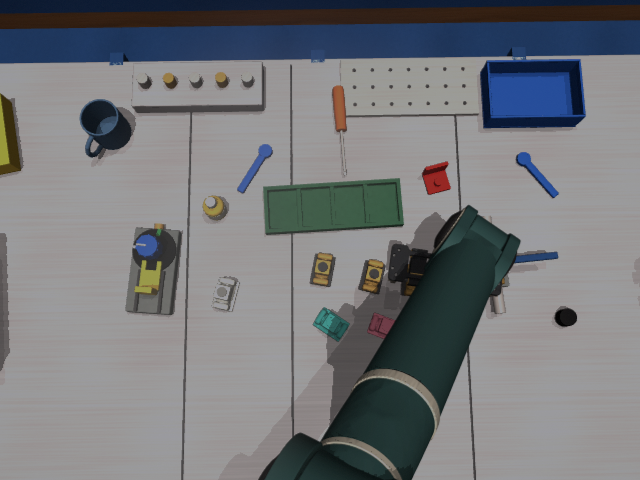

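```bash
python3 - <<'E'
from h import *
t=cv2.imread("pics/side2.png");crop(t,300,230,400,330,7,"c1")
for p in[(.5057,-.0053,.056),(.4904,-.1083,.056),(.4802,-.1922,.056)]: print((pix("side",p)-[300,230])*7)
E
```

```text
[137.20539618 112.16888482]
[312.17752494 318.44844326]
[472.56661514 497.52602613]
```

View pics/c1.png

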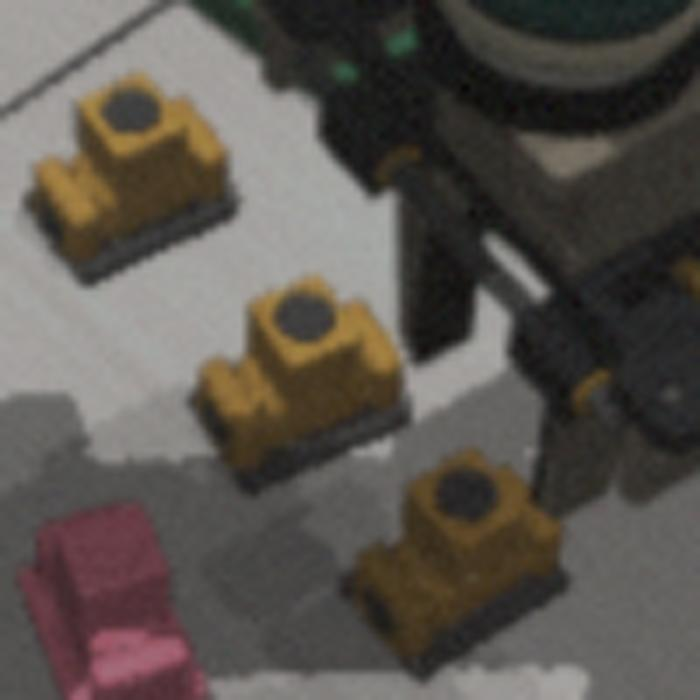

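Lever is shut (side view: bar now points away, ~(460,355)); brass positions agree between the views within ~2 mm. Grasp the right-hand body.

Call:
send_rows([
  [[0, 0, 0.5], [1, 1.8, 0], 0.2],
  [[0, 0, 0], [0.1, 0, 0], 0.2],
  [[0, 0, 0], [0, 0, -3.5], 0.2],
  [[0, 0, 0], [0, 0, -3.5], 0.2],
  [[0, 0, 0], [0, 0, -2], 0.2],
  [[0, 0, 0], [0, 0, -1.3], 0.2],
  [[0, 0, 0], [0, 0, 0], 0.2],
  [[0, 0, 0], [0, 0, 0], -1],
], force=40)

```text
t: 5.7
position: [0.48, -0.1962, 0.2174]
tcp_rot: [0.055, 0.705, -0.055, 0.705]
ft_force: [0.8, 0.6, -0.4]
finger_gap: 0.0492
```

Call:
send_rows([
  [[0, 0, 0], [0, 0, 0], -1],
  [[0, 0, 0], [0, 0, 0], -1],
  [[0, 0, 0], [0, 0, 0], -1],
  [[0, 0, 0], [0, 0, 2], -1],
  [[0, 0, 0], [0, 0, 3], -1],
  [[0, 0, 0], [0, 0, 3], -1],
])

```text
t: 6.3
position: [0.4795, -0.1951, 0.2975]
tcp_rot: [0.054, 0.706, -0.055, 0.704]
ft_force: [-0.1, 0.6, -2.3]
finger_gap: 0.0297
```

```bash
python3 - <<'E'
from h import *
st()
E
```

```text
t 6.30 pos [ 0.4795 -0.1951  0.2975] x [-0.002 -0.    -1.   ] jawyaw 81.15 F [-0.1  0.6 -2.3] gap 0.0297 j1 -0.14 j7 2.05
```

Call:
send_rows([
  [[0, 0, 4], [3, 1.2, 0], -1],
  [[0, 0, 4], [4.5, 1.6, 0], -1],
  [[0, 0, 3.7], [4.5, 1.6, 0], -1],
  [[0, 0, 0], [3.5, 1.2, 0], -1],
  [[0, 0, 0], [1, 0.4, 0], -1],
  [[0, 0, 0], [0, 0, -3], -1],
  [[0, 0, 0], [0, 0, 0], -1],
  [[0, 0, 0], [0, 0, 0], -1],
])

```text
t: 7.1
position: [0.644, -0.1357, 0.2664]
tcp_rot: [-0.017, 0.708, 0.017, 0.706]
ft_force: [-0.3, -1.6, -2.4]
finger_gap: 0.0299
```

```bash
python3 - <<'E'
from h import *
st()
s=grab("side","s3");crop(s,290,170,450,290,5,"c1")
E
```

```text
t 7.10 pos [ 0.644  -0.1357  0.2664] x [-0.003 -0.    -1.   ] jawyaw 92.79 F [-0.3 -1.6 -2.4] gap 0.0299 j1 -0.17 j7 2.07
```

View pics/c1.png

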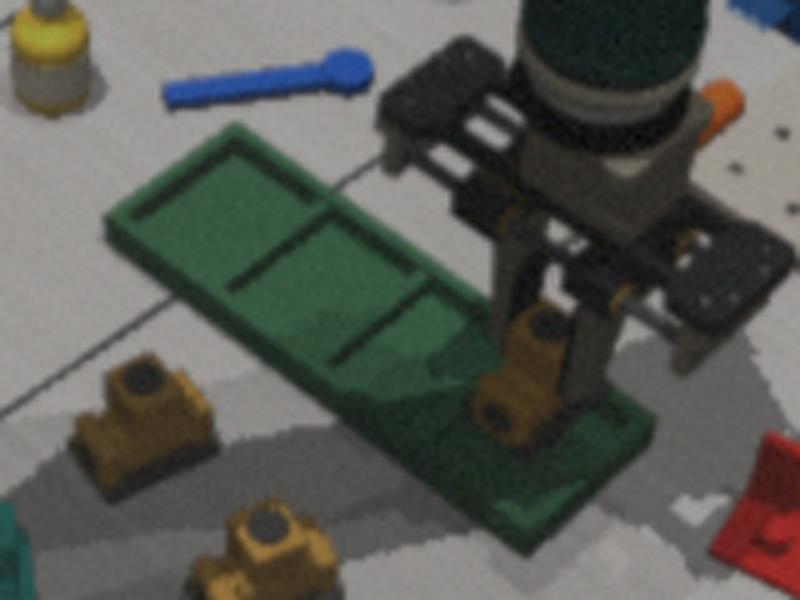

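Call:
send_rows([
  [[0, 0, 0], [0.1, 0, -2], -1],
  [[0, 0, 0], [0, 0, -1.2], -1],
  [[0, 0, 0], [0, 0, -0.7], -1],
  [[0, 0, 0], [0, 0, -0.1], -1],
  [[0, 0, 0], [0, 0, 0], -0.3],
  [[0, 0, 0], [0, 0, 0], 0.1],
  [[0, 0, 0], [0, 0, 0], 0.1],
])

```text
t: 7.85
position: [0.6465, -0.1353, 0.228]
tcp_rot: [-0.018, 0.706, 0.018, 0.708]
ft_force: [-0.2, -0.9, -0.2]
finger_gap: 0.0459
```

Call:
send_rows([
  [[0, 0, 0], [0, 0, 2], 0.1],
  [[0, 0, 0], [0, 0, 4], 0.1],
  [[0, 0, -4], [-3, 0.8, 3], 0.1],
  [[0, 0, -4], [-4, 0.8, 0], 0.2],
  [[0, 0, -4], [-4, 0.8, 0], 0.2],
  [[0, 0, -4], [-3, 0.4, 0], 0.2],
  [[0, 0, -2], [-1, 0, 0], 0.2],
  [[0, 0, 0], [0, 0, 0], 0.2],
])

```text
t: 8.65
position: [0.495, -0.1071, 0.3177]
tcp_rot: [0.094, 0.701, -0.093, 0.701]
ft_force: [0.7, 0.7, 0.3]
finger_gap: 0.0551
```

```bash
python3 - <<'E'
from h import *
st()
s=grab("side","s4");crop(s,290,170,450,290,5,"c1")
t=grab("top","t4");crop(t,250,170,450,310,4,"c2")
E
```

```text
t 8.65 pos [ 0.495  -0.1071  0.3177] x [ 0.001  0.001 -1.   ] jawyaw 74.83 F [0.7 0.7 0.3] gap 0.0551 j1 -0.35 j7 1.75
```

View pics/c1.png

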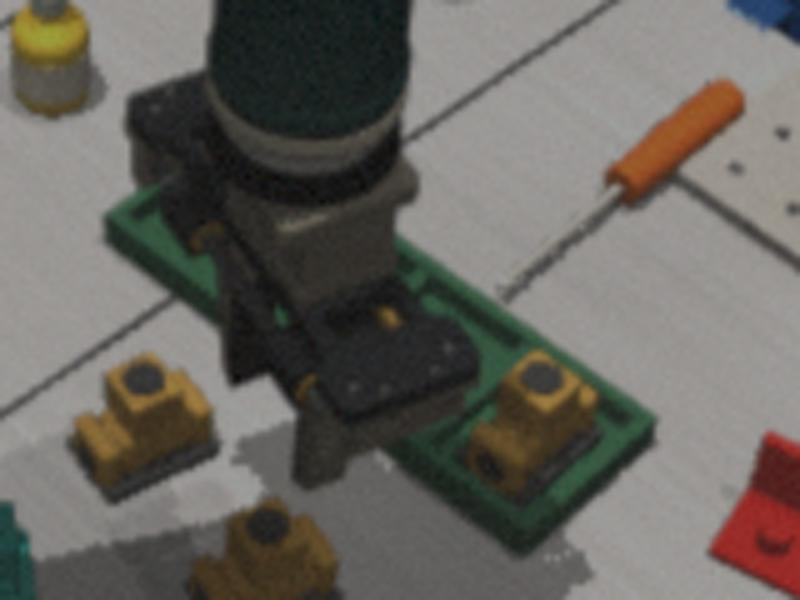

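View pics/c2.png

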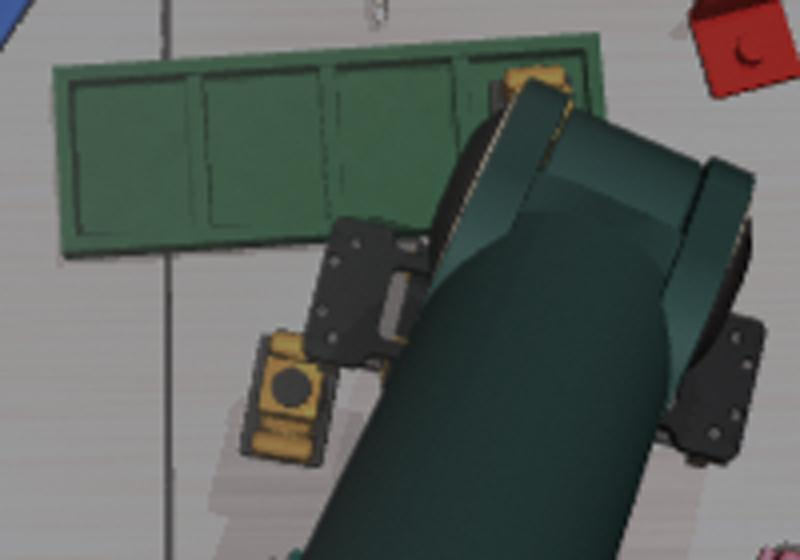

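Call:
send_rows([
  [[0, 0, 0], [-0.5, -0.1, -2], 0.2],
  [[0, 0, 0], [0, 0, -3.5], 0.2],
  [[0, 0, 0], [0, 0, -2.5], 0.2],
  [[0, 0, 0], [0, 0, -1.5], 0.2],
  [[0, 0, 0], [0, 0, -0.5], 0.2],
  [[0, 0, 0], [0, 0, 0], -1],
  [[0, 0, 0], [0, 0, 0], -1],
  [[0, 0, 0], [0, 0, 0], -1],
])

```text
t: 9.55
position: [0.4916, -0.1083, 0.2179]
tcp_rot: [0.093, 0.7, -0.093, 0.702]
ft_force: [-0.2, 0.3, 0.4]
finger_gap: 0.0331
```

Call:
send_rows([
  [[0, 0, 0], [0, 0, 0], -1],
  [[0, 0, 0], [0, 0, 0], -1],
  [[0, 0, 0], [0, 0, 2], -1],
  [[0, 0, 0], [0, 0, 3], -1],
  [[0, 0, 0], [0, 0, 3], -1],
  [[0, 0, 0], [0, 0, 0], -1],
])

```text
t: 10.15
position: [0.4919, -0.1085, 0.2998]
tcp_rot: [0.093, 0.699, -0.093, 0.703]
ft_force: [1.1, -0.3, -3.6]
finger_gap: 0.0295
```

Call:
send_rows([
  [[0, 0, 4], [2, 0.5, 0], -1],
  [[0, 0, 4], [4, 1.2, 0], -1],
  [[0, 0, 4], [4, 1.2, 0], -1],
  [[0, 0, 4], [3.5, 1.1, 0], -1],
  [[0, 0, 2], [1.5, 0.4, 0], -1],
  [[0, 0, 0], [0, 0, -3], -1],
  [[0, 0, 0], [0, 0, 0], -1],
  [[0, 0, 0], [0, 0, 0], -1],
])

```text
t: 10.95
position: [0.64, -0.0643, 0.2652]
tcp_rot: [-0.017, 0.708, 0.017, 0.705]
ft_force: [0.5, 0.1, -3.2]
finger_gap: 0.0295
```

```bash
python3 - <<'E'
from h import *
st()
s=grab("side","s5");crop(s,290,170,450,290,5,"c1")
E
```

```text
t 10.95 pos [ 0.64   -0.0643  0.2652] x [-0.004  0.    -1.   ] jawyaw 92.82 F [ 0.5  0.1 -3.2] gap 0.0295 j1 -0.28 j7 1.97
```

View pics/c1.png

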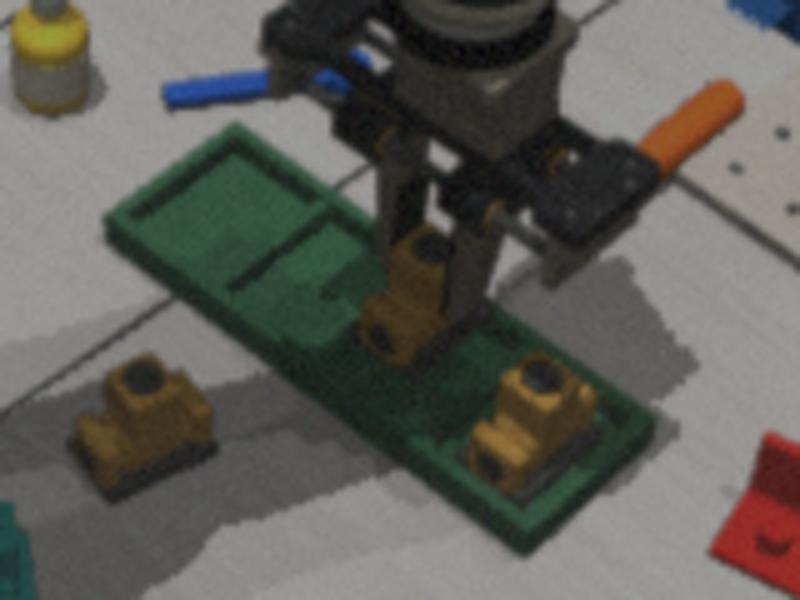

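Call:
send_rows([
  [[0, 0, 0], [0.1, 0, -2], -1],
  [[0, 0, 0], [0, 0, -1.2], -1],
  [[0, 0, 0], [0, 0, -0.6], -1],
  [[0, 0, 0], [0, 0, -0.1], -1],
  [[0, 0, 0], [0, 0, 0], -0.3],
  [[0, 0, 0], [0, 0, 0], 0.05],
  [[0, 0, 0], [0, 0, 0], 0.05],
])

```text
t: 11.7
position: [0.6425, -0.0643, 0.2291]
tcp_rot: [-0.018, 0.706, 0.018, 0.708]
ft_force: [-0.3, -0.3, 0.2]
finger_gap: 0.046
```

Call:
send_rows([
  [[0, 0, 0], [0, 0, 2], 0.05],
  [[0, 0, 0], [0, 0, 4], 0.05],
  [[0, 0, -3], [-3, 1.2, 3], 0.1],
  [[0, 0, -4], [-4, 1.8, 0], 0.2],
  [[0, 0, -4], [-4, 1.8, 0], 0.2],
  [[0, 0, -3], [-2.5, 1.2, 0], 0.2],
  [[0, 0, 0], [0, 0, 0], 0.2],
  [[0, 0, 0], [0, 0, 0], 0.2],
])

```text
t: 12.5
position: [0.5075, -0.0039, 0.3189]
tcp_rot: [0.068, 0.703, -0.068, 0.705]
ft_force: [-0.5, -0.9, 0.2]
finger_gap: 0.0548
```

```bash
python3 - <<'E'
from h import *
st()
s=grab("side","s6");crop(s,290,170,450,290,5,"c1")
E
```

```text
t 12.50 pos [ 0.5075 -0.0039  0.3189] x [ 0.002  0.001 -1.   ] jawyaw 78.94 F [-0.5 -0.9  0.2] gap 0.0548 j1 -0.54 j7 1.60
```

View pics/c1.png

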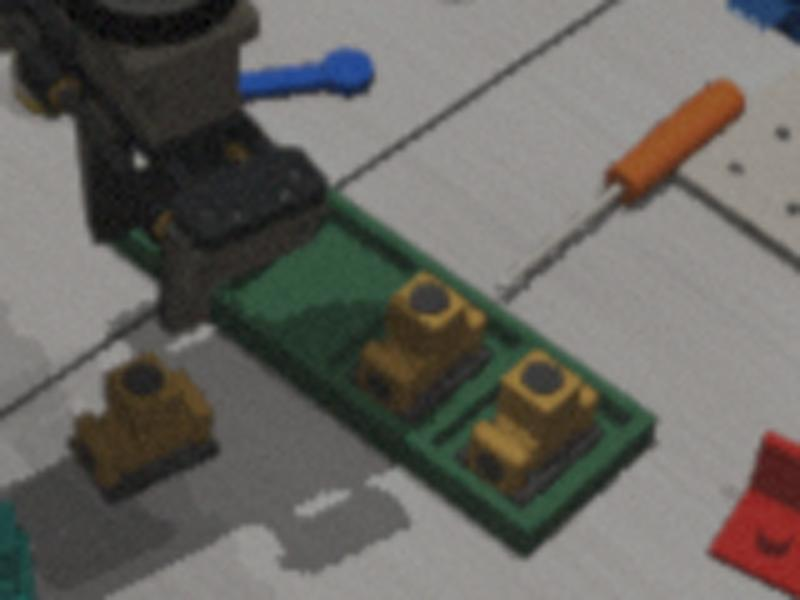

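Call:
send_rows([
  [[0, 0, 0], [-0.2, -0.1, -2], 0.2],
  [[0, 0, 0], [0, 0, -3.5], 0.2],
  [[0, 0, 0], [0, 0, -2.5], 0.2],
  [[0, 0, 0], [0, 0, -1.5], 0.2],
  [[0, 0, 0], [0, 0, -0.6], 0.2],
  [[0, 0, 0], [0, 0, 0], -1],
  [[0, 0, 0], [0, 0, 0], -1],
  [[0, 0, 0], [0, 0, 0], -1],
])

```text
t: 13.35
position: [0.5056, -0.0052, 0.2179]
tcp_rot: [0.069, 0.703, -0.068, 0.704]
ft_force: [0.3, 0.4, 0.3]
finger_gap: 0.033
```

Call:
send_rows([
  [[0, 0, 0], [0, 0, 0], -1],
  [[0, 0, 0], [0, 0, 0], -1],
  [[0, 0, 0], [0, 0, 2], -1],
  [[0, 0, 0], [0, 0, 3], -1],
  [[0, 0, 0], [0, 0, 3], -1],
  [[0, 0, 0], [0, 0, 0], -1],
])

```text
t: 13.95
position: [0.506, -0.0053, 0.2998]
tcp_rot: [0.069, 0.702, -0.068, 0.706]
ft_force: [0.5, 0.8, -3.8]
finger_gap: 0.0296
```

Call:
send_rows([
  [[0, 0, 4], [2, 0.1, 0], -1],
  [[0, 0, 4], [4, 0.3, 0], -1],
  [[0, 0, 4], [4, 0.3, 0], -1],
  [[0, 0, 2], [2.3, 0.3, 0], -1],
  [[0, 0, 0], [1, 0, 0], -1],
  [[0, 0, 0], [0, 0, -3], -1],
  [[0, 0, 0], [0, 0, 0], -1],
  [[0, 0, 0], [0, 0, 0], -1],
])

```text
t: 14.75
position: [0.6367, 0.0047, 0.2656]
tcp_rot: [-0.017, 0.708, 0.017, 0.705]
ft_force: [1.1, -0.5, -2.4]
finger_gap: 0.03
```

```bash
python3 - <<'E'
from h import *
st()
s=grab("side","s7");crop(s,290,170,450,290,5,"c1")
E
```

```text
t 14.75 pos [0.6367 0.0047 0.2656] x [-0.004 -0.    -1.   ] jawyaw 92.81 F [ 1.1 -0.5 -2.4] gap 0.0300 j1 -0.39 j7 1.86
```

View pics/c1.png

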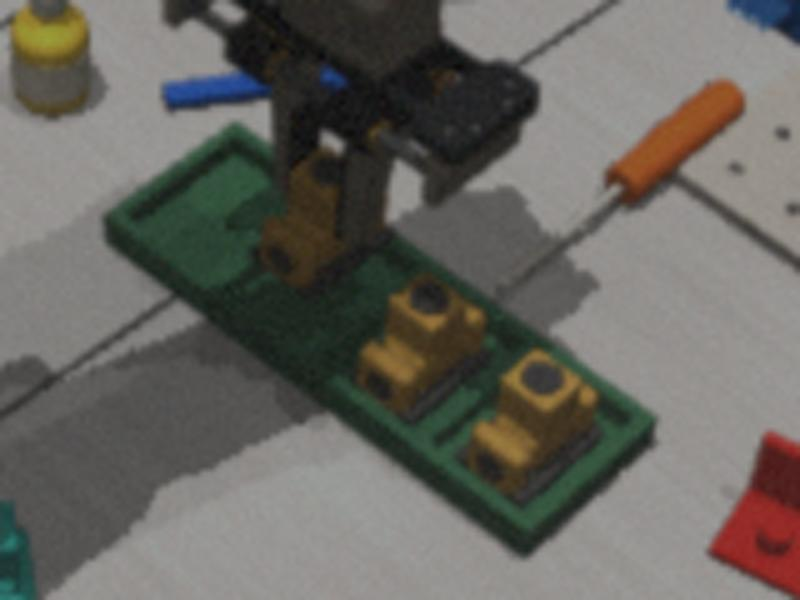

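Call:
send_rows([
  [[0, 0, 0], [0.1, 0, -2], -1],
  [[0, 0, 0], [0, 0, -1.2], -1],
  [[0, 0, 0], [0, 0, -0.6], -1],
  [[0, 0, 0], [0, 0, -0.1], -1],
  [[0, 0, 0], [0, 0, 0], -0.3],
  [[0, 0, 0], [0, 0, 0], 0.05],
  [[0, 0, 0], [0, 0, 0], 0.05],
])

```text
t: 15.5
position: [0.6396, 0.0048, 0.2291]
tcp_rot: [-0.018, 0.706, 0.018, 0.708]
ft_force: [-0.5, 0.7, 0.1]
finger_gap: 0.046
```

Call:
send_rows([
  [[0, 0, 0], [0, 0, 2], 0.05],
  [[0, 0, 0], [0, 0, 4], 0.05],
  [[0, 0, 0], [-1, 4, 4], 0.3],
  [[0, 0, 0], [-1.5, 5, 0], 0.4],
  [[0, 0, 0], [-1.5, 5, 0], 0.4],
  [[0, 0, 0], [-1.5, 5, 0], 0.4],
  [[0, 0, 0], [-1.5, 5, 0], 0.4],
  [[0, 0, 0], [-1, 5, 0], 0.4],
])

```text
t: 16.3
position: [0.5621, 0.282, 0.3238]
tcp_rot: [-0.017, 0.707, 0.018, 0.707]
ft_force: [0.3, 0.6, -0.1]
finger_gap: 0.0642
```

```bash
python3 - <<'E'
from h import *
st()
s=grab("side","s8");crop(s,170,130,450,290,2.8,"c1")
t=grab("top","t8");crop(t,110,170,430,320,2.4,"c2")
E
```

```text
t 16.30 pos [0.5621 0.282  0.3238] x [ 0.001  0.001 -1.   ] jawyaw 92.85 F [ 0.3  0.6 -0.1] gap 0.0642 j1 -0.87 j7 1.36
```

View pics/c1.png

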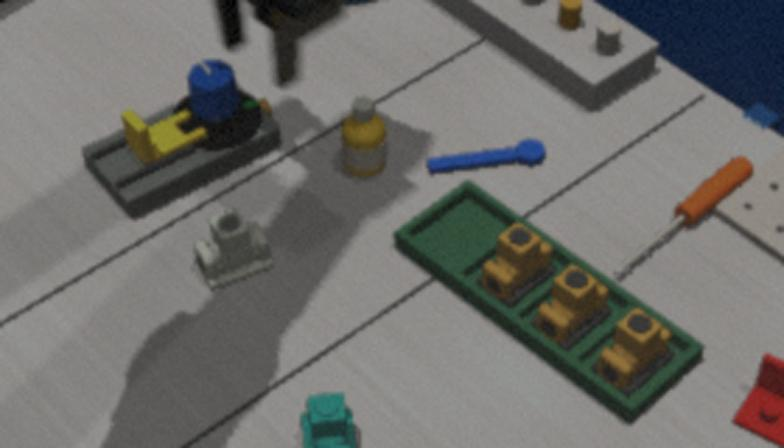

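View pics/c2.png

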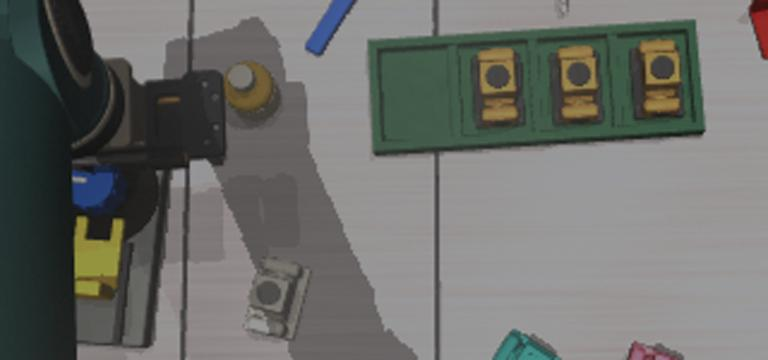

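All three brass bodies sit in bays 1–3. Next, the knob.

```bash
python3 - <<'E'
from h import *
t=cv2.imread("pics/top0.png");s=cv2.imread("pics/side0.png")
print(tri(190+388/7,140+115/7,110+182/5,210+180/5))
m,c=comps(t,(105,150,70),(125,255,255),100);print([a for a in c if a[1][0]<200])
k=pix("top",(.547,.342,.088));print(k)
E
```

```text
(array([0.54693819, 0.34165617, 0.08868811]), np.float64(0.0010037875601957161))
[(np.int32(311), array([146.6, 244.9]), ((145.9000244140625, 244.80001831054688), (20.124608993530273, 20.57182502746582), 63.43495178222656))]
[146.18795496 246.25132141]
```

Call:
send_rows([
  [[0, 0, 0], [-0.5, 3, 0], 0.4],
  [[0, 0, 0], [-0.5, 3, 0], 0.4],
  [[0, 0, 0], [-0.5, 0, 0], 0.4],
  [[0, 0, 0], [0, 0, 0], 0.4],
])

```text
t: 16.8
position: [0.5475, 0.3405, 0.323]
tcp_rot: [-0.018, 0.707, 0.018, 0.707]
ft_force: [-0.3, -0.1, 0.1]
finger_gap: 0.0644
```

```bash
python3 - <<'E'
from h import *
st()
s=grab("side","s9");crop(s,190,90,310,210,5,"c1")
E
```

```text
t 16.80 pos [0.5475 0.3405 0.323 ] x [ 0. -0. -1.] jawyaw 92.94 F [-0.3 -0.1  0.1] gap 0.0644 j1 -0.94 j7 1.27
```

View pics/c1.png

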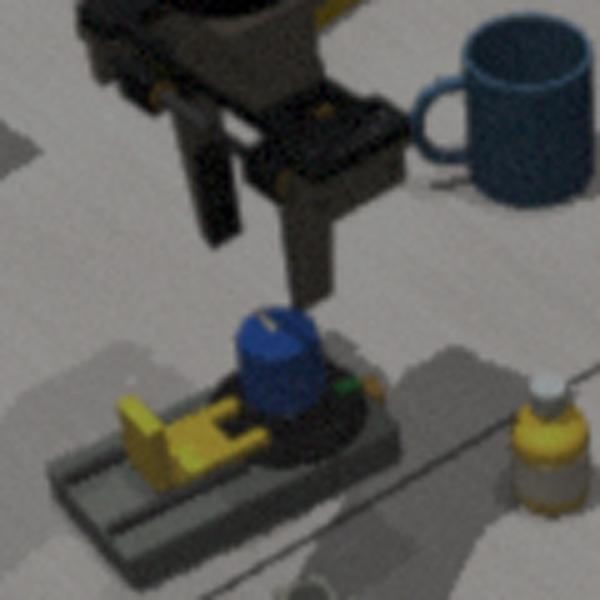

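Call:
send_rows([
  [[0, 0, 0], [0, 0.1, -3], 0.4],
  [[0, 0, 0], [0, 0, -3], 0.4],
  [[0, 0, 0], [0, 0, -1.6], 0.4],
  [[0, 0, 0], [0, 0, 0], 0.4],
  [[0, 0, 0], [0, 0, 0], -1],
  [[0, 0, 0], [0, 0, 0], -1],
  [[0, 0, 0], [0, 0, 0], -1],
], force=25)

```text
t: 17.55
position: [0.5485, 0.3423, 0.2484]
tcp_rot: [-0.017, 0.706, 0.019, 0.708]
ft_force: [1.8, -2.5, 2.0]
finger_gap: 0.0435
```

```bash
python3 - <<'E'
from h import *
st()
E
```

```text
t 17.55 pos [0.5485 0.3423 0.2484] x [ 0.003  0.003 -1.   ] jawyaw 92.86 F [ 1.8 -2.5  2. ] gap 0.0435 j1 -0.91 j7 1.30
```

Gripped (43.5 mm, cap is 44). Turn clockwise ~80°.

Call:
send_rows([
  [[0, 0, -8], [0, 0, 0], -1],
  [[0, 0, -8], [0, 0, 0], -1],
  [[0, 0, -8], [0, 0, 0], -1],
  [[0, 0, -8], [0, 0, 0], -1],
  [[0, 0, -8], [0, 0, 0], -1],
  [[0, 0, -8], [0, 0, 0], -1],
  [[0, 0, -8], [0, 0, 0], -1],
  [[0, 0, -8], [0, 0, 0], -1],
])

```text
t: 18.35
position: [0.5486, 0.3423, 0.2484]
tcp_rot: [0.362, 0.608, -0.36, 0.608]
ft_force: [0.6, 1.5, -0.2]
finger_gap: 0.0436
```

Call:
send_rows([
  [[0, 0, -8], [0, 0, 0], -1],
  [[0, 0, -6], [0, 0, 0], -1],
  [[0, 0, 0], [0, 0, 0], -1],
  [[0, 0, 0], [0, 0, 0], -1],
])

```text
t: 18.75
position: [0.5486, 0.3423, 0.2483]
tcp_rot: [0.431, 0.561, -0.429, 0.561]
ft_force: [0.9, 1.8, 5.2]
finger_gap: 0.0434
```

```bash
python3 - <<'E'
from h import *
st()
s=grab("side","s10");crop(s,190,110,300,210,7,"c1")
s=grab("top","t10");crop(s,100,200,200,320,5,"c2")
E
```

```text
t 18.75 pos [0.5486 0.3423 0.2483] x [ 0.003  0.003 -1.   ] jawyaw 15.05 F [0.9 1.8 5.2] gap 0.0434 j1 -1.13 j7 0.18
```

View pics/c1.png

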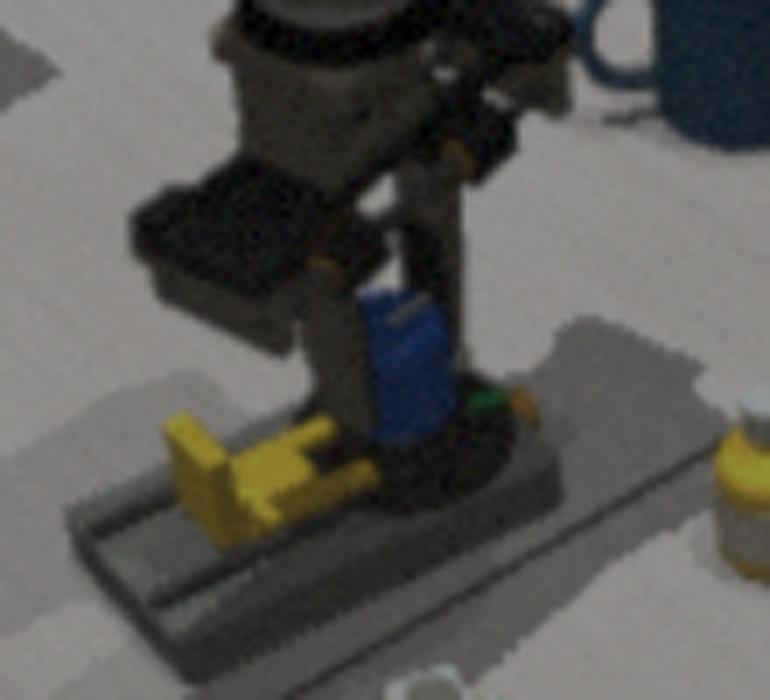

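View pics/c2.png

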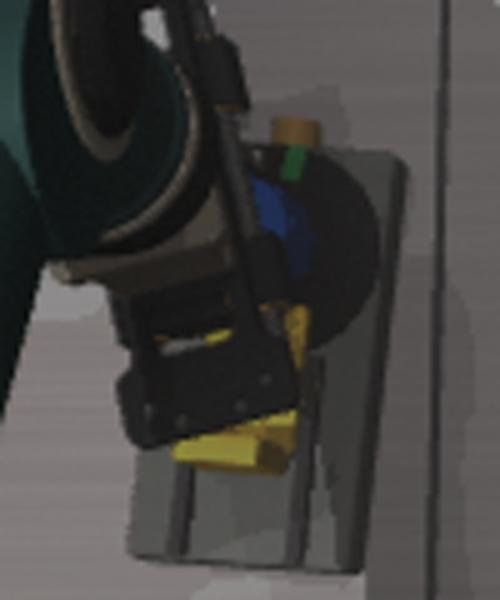

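```bash
python3 - <<'E'
from h import *
f=lambda x,y,z:onz("side",190+x/7,110+y/7,z)
g=lambda x,y,z:onz("top",100+x/5,200+y/5,z)
a,b=f(388,320,.0885),f(430,298,.0885);d=b-a;print("stripe ang",a,b,np.degrees(np.arctan2(d[1],d[0])))
k=np.array([.547,.3417,0])
ang=lambda p:(np.degrees(np.arctan2((p-k)[1],(p-k)[0])),np.hypot(*(p-k)[:2]))
print("ptr",ang(g(258,153,.05)), "mark top",[ang(g(x,y,.030)) for x,y in[(298,148),(290,178)]],"mark side",[ang(f(x,y,.030)) for x,y in[(505,397),(470,405)]])
E
```

```text
stripe ang [0.54836656 0.34446266 0.0885    ] [0.56837846 0.34414299 0.0885    ] -0.9151771339681722
ptr (np.float64(1.8048117456176402), np.float64(0.03933009870256334)) mark top [(np.float64(-12.128156075656651), np.float64(0.04639466732267682)), (np.float64(-11.775345461504871), np.float64(0.03340756096771971))] mark side [(np.float64(-9.41232109052952), np.float64(0.04515565940613907)), (np.float64(-3.416570725147642), np.float64(0.031109031993940155))]
```

```bash
python3 - <<'E'
from h import *
t=cv2.imread("pics/top0.png");s=cv2.imread("pics/side0.png")
k=np.array([.547,.3417,0])
for n,im,box in(("top",t,(140,220,175,250)),("side",s,(240,150,275,180))):
    x0,y0,x1,y1=box
    m,c=comps(im[y0:y1,x0:x1],(50,80,30),(85,255,255),3)
    print(n,[(a[0],a[1]+[x0,y0]) for a in c])
E
```

```text
top [(np.int32(27), array([158.4, 231.9]))]
side [(np.int32(14), array([259. , 166.9]))]
```

```bash
python3 - <<'E'
from h import *
k=np.array([.547,.3417,0])
p,e=tri(259,166.9,158.4,231.9);d=p-k;print(p,e,np.degrees(np.arctan2(d[1],d[0])),np.hypot(d[0],d[1]))
for z in(.03,.034,.038,.042):
  for n,u in(("top",(158.4,231.9)),("side",(259,166.9))):
    d=onz(n,*u,z)-k;print(z,n,np.degrees(np.arctan2(d[1],d[0])).round(1),np.hypot(d[0],d[1]).round(4))
E
```

```text
[0.58439192 0.33460731 0.0338978 ] 0.005373153615610206 -10.740547003382545 0.038058662632378525
0.03 top -10.4 0.0412
0.03 side -3.3 0.0375
0.034 top -12.1 0.0406
0.034 side -9.6 0.0355
0.038 top -13.8 0.04
0.038 side -16.6 0.0339
0.042 top -15.6 0.0395
0.042 side -24.1 0.0329
```

Call:
send_rows([
  [[0, 0, -6], [0, 0, 0], -1],
  [[0, 0, -5.5], [0, 0, 0], -1],
  [[0, 0, 0], [0, 0, 0], -1],
  [[0, 0, 0], [0, 0, 0], -1],
])

```text
t: 19.25
position: [0.5487, 0.3422, 0.2483]
tcp_rot: [0.486, 0.515, -0.483, 0.515]
ft_force: [0.6, 3.3, 5.1]
finger_gap: 0.0435
```

Call:
send_rows([
  [[0, 0, 0], [0, 0, 0], 0.3],
  [[0, 0, 0], [0, 0, 0], 0.3],
  [[0, 0, 0], [0, 0, 0], 0.3],
  [[0, 0, 0], [0, 0, 4], 0.3],
  [[0, 0, 0], [0, 0, 4], 0.3],
  [[0, 0, 0], [-3, 0, 2], 0],
  [[0, 0, 0], [-5, 0, 0], -1],
  [[0, 0, 0], [-5, 0, 0], -1],
])

```text
t: 20.05
position: [0.417, 0.3405, 0.3469]
tcp_rot: [0.486, 0.514, -0.485, 0.514]
ft_force: [-1.2, 1.1, -0.1]
finger_gap: 0.0379
```

Call:
send_rows([
  [[0, 0, 0], [-2, -3, 0], -1],
  [[0, 0, 0], [0, -5, 0], -1],
  [[0, 0, 0], [0, -5, 0], -1],
  [[0, 0, 0], [0, -5, 0], -1],
  [[0, 0, 0], [0, -3, 0], -1],
])

```text
t: 20.55
position: [0.3972, 0.1278, 0.3465]
tcp_rot: [0.486, 0.514, -0.486, 0.513]
ft_force: [-0.1, 0.7, 1.3]
finger_gap: 0.0005
```

```bash
python3 - <<'E'
from h import *
st()
s=grab("side","s11");crop(s,190,110,300,210,7,"c1")
s=grab("top","t11");crop(s,100,200,200,320,5,"c2")
E
```

```text
t 20.55 pos [0.3972 0.1278 0.3465] x [-0.001  0.001 -1.   ] jawyaw 3.22 F [-0.1  0.7  1.3] gap 0.0005 j1 -1.39 j7 0.04
```

View pics/c1.png

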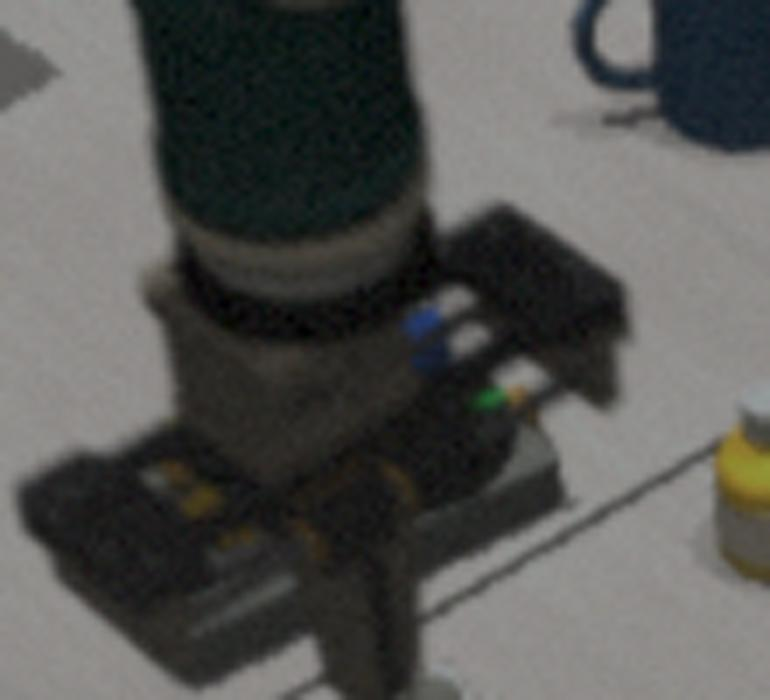

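View pics/c2.png

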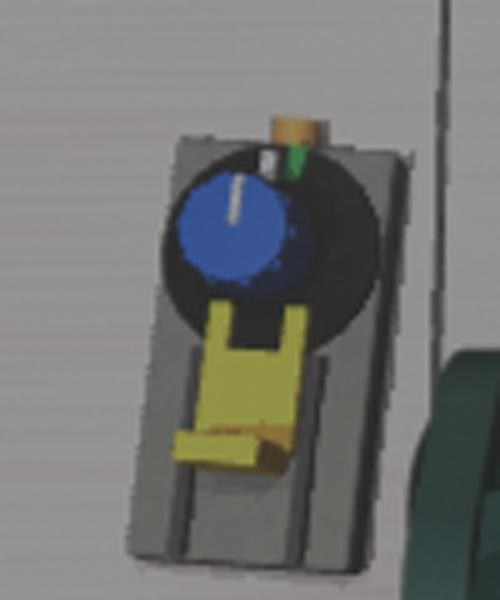

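```bash
python3 - <<'E'
from h import *
g=lambda x,y,z:onz("top",100+x/5,200+y/5,z)
k=g(232,230,.088);k[2]=0;print(k)
for nm,p,z in(("ptr tip",(270,150),.051),("ptr mid",(268,166),.051),("mark out",(298,148),.034),("mark mid",(296,163),.034),("mark in",(292,178),.034),("stripe in",(233,222),.0885),("stripe out",(238,176),.0885)):
  for kk in(k,np.array([.547,.3417,0])):
    d=g(*p,z)-kk;print(nm,np.degrees(np.arctan2(d[1],d[0])).round(1),np.hypot(d[0],d[1]).round(4))
d=g(238,176,.0885)-g(233,222,.0885);print(np.degrees(np.arctan2(d[1],d[0])))
E
```

```text
[0.54749744 0.34159884 0.        ]
ptr tip -5.5 0.04
ptr tip -5.5 0.0405
ptr mid -5.5 0.0333
ptr mid -5.6 0.0338
mark out -13.7 0.0453
mark out -13.6 0.0458
mark mid -15.0 0.039
mark mid -14.9 0.0395
mark in -15.3 0.0326
mark in -15.3 0.0331
stripe in -7.8 0.0031
stripe in -8.3 0.0036
stripe out -4.7 0.0217
stripe out -4.8 0.0222
-4.160073411780432
```

```bash
python3 - <<'E'
from h import *
im=cv2.imread("pics/top11.png") if 0 else cv2.imread("pics/t11.png")
g=lambda x,y,z:onz("top",100+x/5,200+y/5,z)
k=g(232,230,.088)
for z in(.028,.031,.034,.037,.04): print(z,(pix("top",(k[0],k[1],z))-[100,200])*5)
c=im[225:270,128:182];hsv=cv2.cvtColor(c,cv2.COLOR_BGR2HSV)
m=(hsv[:,:,2]<45)&(hsv[:,:,1]<60)
ys,xs=np.nonzero(m);
for y in range(0,45,3):
    r=np.nonzero(m[y])[0]
    if len(r):print(y+225,r.min()+128,r.max()+128)
sub=im[226:240,146:166]
print(cv2.cvtColor(sub,cv2.COLOR_BGR2HSV)[:,:,0]);print(sub.max(2))
E
```

```text
0.028 [272.60023219 255.60922381]
0.031 [270.65901794 254.38477293]
0.034 [268.70884483 253.15467111]
0.037 [266.74965071 251.91887914]
0.04 [264.78137284 250.67735746]
237 157 157
240 162 162
243 165 165
246 163 167
249 134 164
252 162 175
255 139 162
258 142 173
261 140 155
267 165 165
[[  8   0   8   0  10 165 165   0  16  17  18  20  22  20  17  16  16  15
   10   0]
 [  0   0  10   0   0 165   0 170  17  16  18  20  23  19  17  16  16  16
   10   8]
 [ 10  15  15  15  15   0   0   0  16  16  18  28  31  19  17  16  16  16
   15   8]
 [ 40  20  30  15   0  15  30   0  10  15  13  44  60  57  56  53  25  19
   15   0]
 [ 30  30  15   0   0   0 120 120 120 150   0  67  65  65  65  63  45  15
   30  30]
 [  0   0   0   0   0 150 120 120 126 150   0  65  66  65  65  62   0   0
    0  30]
 [  0   0   0   0  30   0 120 120 120   0  60  64  65  65  65  64   0   0
    0  30]
 [  0  30   0   0   0  15 120 120 120   0  64  64  65  65  65  60   0   0
   30   0]
 [113 111 110 120   0 112  18  17  15  20  63  65  65  65  64   0  30   0
   30   0]
 [111 115 111 112 111 113 111 120  21  15  66 
[... 870 characters left out ...]
  49  51
   53  62]
 [ 46  46  46  47  47  46 142 152 152  77  49  78 115 118 100  56  49  48
   49  50]
 [ 48  46  46  46  47  48 145 152 132  69  55  73 114 118  74  50  48  49
   49  49]
 [ 68  81  66  48  46  75 116 122 108  64  55  72  85 115  63  48  49  49
   49  48]
 [143 147 139 139 135  92  80  96 102  59  60  68  80  79  49  45  48  48
   48  48]
 [148 152 126 144 146 143 124  71  62  49  45  47  52  50  46  45  45  48
   49  49]
 [150 152 116 143 147 146 145 128  80  53  46  44  46  45  45  45  46  46
   48  48]
 [147 152 140 145 147 147 147 146 142  97  74  50  44  45  46  45  45  45
   46  48]
 [151 153 124 144 147 147 147 147 147 114  80  87  52  45  45  45  45  45
   45  45]]
```

Pointer (white at 153,231) reads about 9° short of the mark (158,232); re-grip and turn the rest.

Call:
send_rows([
  [[0, 0, 0], [0, 3, 0], 0],
  [[0, 0, 0], [0, 5, 0], 0.3],
  [[0, 0, 0], [2, 5, 0], 0.4],
  [[0, 0, 0], [4, 5, 0], 0.4],
  [[0, 0, 0], [4, 3.4, 0], 0.4],
  [[0, 0, 0], [4, 0, 0], 0.4],
  [[0, 0, 0], [1, 0, 0], 0.4],
  [[0, 0, 0], [0, 0, 0], 0.4],
])

```text
t: 21.45
position: [0.5368, 0.3287, 0.3459]
tcp_rot: [0.485, 0.514, -0.486, 0.515]
ft_force: [0.1, -0.1, -0.0]
finger_gap: 0.0622
```

```bash
python3 - <<'E'
from h import *
st()
E
```

```text
t 21.45 pos [0.5368 0.3287 0.3459] x [-0.    -0.002 -1.   ] jawyaw 3.29 F [ 0.1 -0.1 -0. ] gap 0.0622 j1 -1.24 j7 -0.05
```

Call:
send_rows([
  [[0, 0, 0], [1.1, 1.3, 0], 0.4],
  [[0, 0, 0], [0, 0, -3], 0.4],
  [[0, 0, 0], [0, 0, -3.5], 0.4],
  [[0, 0, 0], [0, 0, -2.2], 0.4],
  [[0, 0, 0], [0, 0, -1.1], 0.4],
  [[0, 0, 0], [0, 0, 0], 0.4],
  [[0, 0, 0], [0, 0, 0], -1],
  [[0, 0, 0], [0, 0, 0], -1],
])

```text
t: 22.25
position: [0.5472, 0.3423, 0.2503]
tcp_rot: [0.486, 0.514, -0.484, 0.515]
ft_force: [0.6, -0.3, 0.4]
finger_gap: 0.0507
```

Call:
send_rows([
  [[0, 0, 0], [0, 0, 0], -1],
  [[0, 0, 0], [0, 0, 0], -1],
  [[0, 0, -4], [0, 0, 0], -1],
  [[0, 0, -5], [0, 0, 0], -1],
  [[0, 0, 0], [0, 0, 0], -1],
  [[0, 0, 0], [0, 0, 0], -1],
])

```text
t: 22.85
position: [0.5482, 0.3424, 0.2502]
tcp_rot: [0.525, 0.475, -0.522, 0.476]
ft_force: [5.7, 0.9, 3.0]
finger_gap: 0.0435
```

```bash
python3 - <<'E'
from h import *
st()
s=grab("top","t12");crop(s,100,200,200,320,5,"c2")
E
```

```text
t 22.85 pos [0.5482 0.3424 0.2502] x [ 0.004  0.002 -1.   ] jawyaw -5.54 F [5.7 0.9 3. ] gap 0.0435 j1 -1.19 j7 -0.12
```

View pics/c2.png

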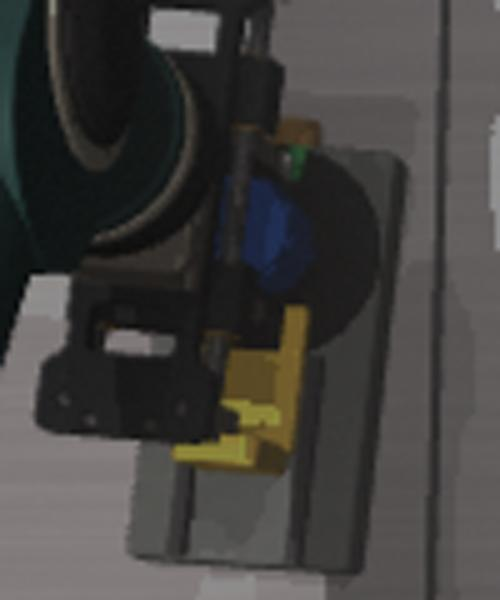

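Call:
send_rows([
  [[0, 0, 0], [0, 0, 0], 0.3],
  [[0, 0, 0], [0, 0, 0], 0.3],
  [[0, 0, 0], [0, 0, 0], 0.3],
  [[0, 0, 0], [0, 0, 4], 0.3],
  [[0, 0, 0], [0, 0, 4], 0.3],
  [[0, 0, 0], [-3, 0, 2], 0],
  [[0, 0, 0], [-5, 0, 0], -1],
  [[0, 0, 0], [-5, 0, 0], -1],
])

```text
t: 23.7
position: [0.4156, 0.3415, 0.3488]
tcp_rot: [-0.524, -0.475, 0.524, -0.474]
ft_force: [-0.8, 0.1, 0.0]
finger_gap: 0.0378
```

Call:
send_rows([
  [[0, 0, 0], [-2, -3, 0], -1],
  [[0, 0, 0], [0, -5, 0], -1],
  [[0, 0, 0], [0, -5, 0], -1],
  [[0, 0, 0], [0, -5, 0], -1],
  [[0, 0, 0], [0, -3, 0], -1],
])

```text
t: 24.2
position: [0.3958, 0.1289, 0.3484]
tcp_rot: [-0.524, -0.475, 0.525, -0.474]
ft_force: [0.7, 0.9, -0.3]
finger_gap: 0.0004
```

```bash
python3 - <<'E'
from h import *
st()
s=grab("side","s13");crop(s,190,110,300,210,7,"c1")
s=grab("top","t13");crop(s,100,200,200,320,5,"c2")
E
```

```text
t 24.20 pos [0.3958 0.1289 0.3484] x [-0.002  0.001 -1.   ] jawyaw -5.75 F [ 0.7  0.9 -0.3] gap 0.0004 j1 -1.44 j7 -0.09
```

View pics/c2.png

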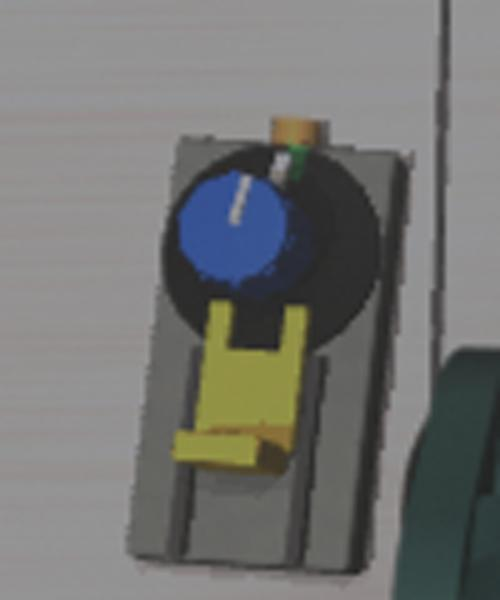

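View pics/c1.png

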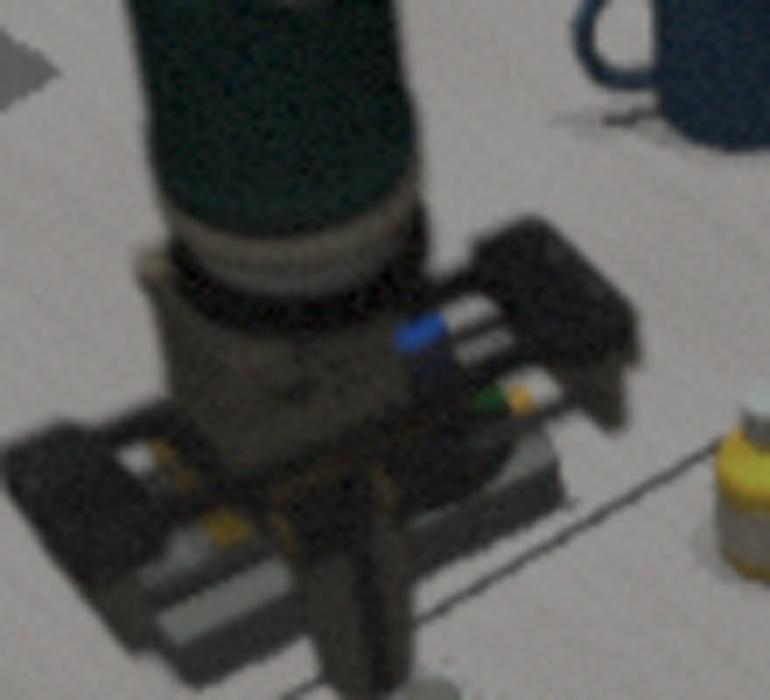

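```bash
python3 - <<'E'
from h import *
im=cv2.imread("pics/t13.png");sub=im[226:240,148:166]
print(sub.max(2));print(cv2.cvtColor(sub,cv2.COLOR_BGR2HSV)[:,:,1])
g=lambda x,y,z:onz("top",100+x/5,200+y/5,z)
k=g(232,230,.088)
for nm,p,z in(("ptr tip",(284,152),.051),("ptr low",(275,180),.051),("mark mid",(296,163),.034),("mark mid",(296,163),.037),):
    d=g(*p,z)-k;print(nm,np.degrees(np.arctan2(d[1],d[0])).round(1),np.hypot(d[0],d[1]).round(4))
E
```

```text
[[147 148 147 148 148 148 120 137 144 145 145 145 143 129 109  82  88 102]
 [147 148 148 147 148 147 125 139 145 145 146 145 142 126 105  78  79  93]
 [ 90  86  89  89 102 116 101 115 116 123 126 142 109  94  99  73  77  91]
 [ 86  71  60  52  55  59  56  59  60  68 115 118 106  91  70  67  73  78]
 [ 52  50  48  47  47  46  48  84  89  98  88  86  85  66  54  63  78  94]
 [ 47  46  47  48  48  47  47 140 147 147  85  80  80  54  49  50  53  61]
 [ 46  47  48  47  47  48  62 145 152 132  76  80  71  50  47  48  49  51]
 [ 47  46  47  47  48  47 111 149 152  96  66  64  61  50  50  48  48  49]
 [ 71  60  48  48  47  46 113 121 122  74  63  72  58  48  49  49  49  49]
 [144 146 111  63  63  75 113 119 107  67  63  67  49  45  45  48  48  49]
 [151 153 135 140 123  97  90  95  80  52  48  50  44  45  45  47  48  48]
 [152 146 145 147 145 141  85  62  67  49  44  45  45  44  45  46  48  48]
 [151 132 145 147 147 146 139  72  57  49  43  44  45  45  45  45  46  48]
 [152 121 143 147 147 146 147 125  68  54  51  45  45  44  45  45  45  46]]
[[  5   5   5   5   3   3  68 125 129 125 121 127
[... 383 characters left out ...]
   5   5   5   8]
 [  0   5   5   5   5  11   4   7   8   6  20  89  79  15   0   0   5   5]
 [  5   6   5   0   5   5   7   9   8   3  39  68  59  10  10   5   5   5]
 [ 32  47   5   5   5   6  16  15  15  14  57  85  44   0   5  10   5  10]
 [ 57  14  71  65  69  58  18  19  19  15  61  76  21   0   0   5   0   5]
 [ 20   8 115 155 149 126  74   3  13  10  21  20   6   0   6   5   5   5]
 [ 18  35 137 158 157 156 117  49   8   5   6   6  11   0   6   0   5   0]
 [ 12  85 151 156 158 157 158  99  49  26   6   6   6   6   6   0   6   5]
 [  8  99 155 158 158 157 156 151  90  57  40   6   6   0   0   6   0  11]]
ptr tip -13.8 0.04
ptr low -12.9 0.028
mark mid -15.0 0.039
mark mid -16.3 0.0386
```

Call:
send_rows([
  [[0, 0, 0], [0, 4, 0], -1],
  [[0, 0, 0], [0, 5, 0], -1],
  [[0, 0, 0], [0, 5, 0], -1],
  [[0, 0, 0], [0.5, 5, 0], -1],
  [[0, 0, 0], [0.5, 3.6, 0], -1],
  [[0, 0, 0], [0, 0, -3], -1],
  [[0, 0, 0], [0, 0, -2], -1],
  [[0, 0, 0], [0, 0, 0], -1],
])

```text
t: 25.1
position: [0.4052, 0.3585, 0.2959]
tcp_rot: [-0.521, -0.475, 0.526, -0.476]
ft_force: [0.7, -0.9, 0.0]
finger_gap: 0.0001
```

```bash
python3 - <<'E'
from h import *
st()
s=grab("side","s14");crop(s,190,110,300,210,7,"c1")
print(onz("top",110+166/5-.4,210+392/5-.4,.076))
E
```

```text
t 25.10 pos [0.4052 0.3585 0.2959] x [-0.004 -0.005 -1.   ] jawyaw -5.52 F [ 0.7 -0.9  0. ] gap 0.0001 j1 -1.51 j7 -0.29
[0.46576413 0.34923387 0.076     ]
```

View pics/c1.png

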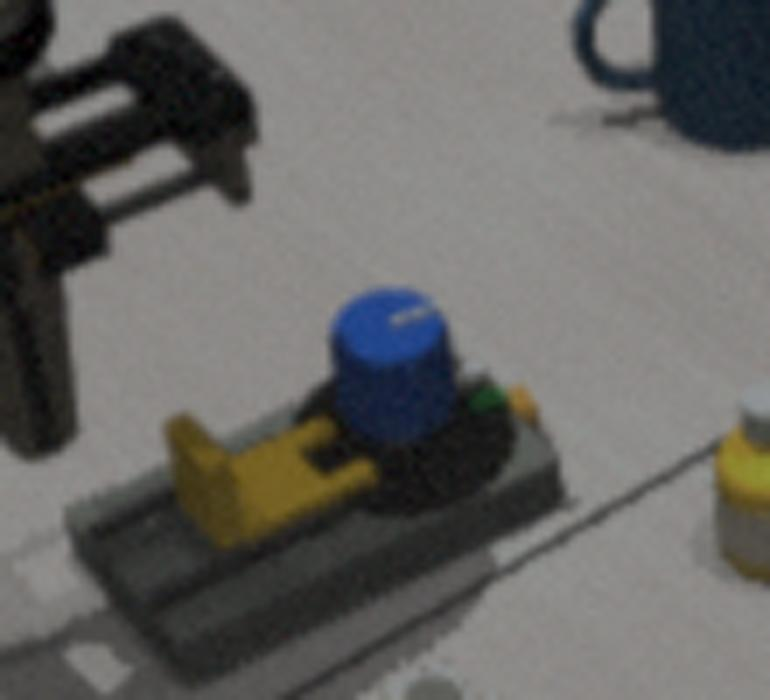

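```bash
python3 - <<'E'
from h import *
s=cv2.imread("pics/s14.png");crop(s,240,145,275,180,20,"c3")
k=(.5472,.3416)
from math import *
for a in(-8,-11,-14,-17):
    c,sn=cos(radians(a)),sin(radians(a));print(a,[((pix("side",(k[0]+r*c,k[1]+r*sn,z))-[240,145]+.5)*20).round() for r,z in((.038,.052),(.038,.034),(.045,.034),(.032,.034))])
E
```

```text
-8 [array([393., 340.]), array([404., 437.]), array([447., 419.]), array([367., 453.])]
-11 [array([400., 348.]), array([411., 445.]), array([455., 428.]), array([372., 460.])]
-14 [array([406., 356.]), array([417., 453.]), array([462., 438.]), array([377., 467.])]
-17 [array([411., 365.]), array([422., 462.]), array([469., 448.]), array([382., 474.])]
```

View pics/c3.png

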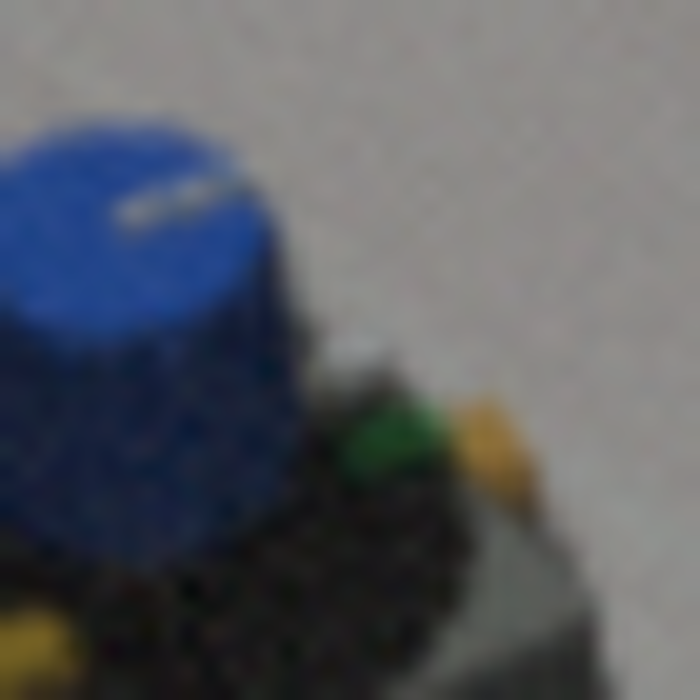

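Pointer sits right over the mark in both views. Now lower behind the lock tab and push.

Call:
send_rows([
  [[0, 0, 0], [0, 0, -3], -1],
  [[0, 0, 0], [0, 0, -2], -1],
  [[0, 0, 0], [0, 0, -1.1], -1],
  [[0, 0, 0], [1, -0.1, 0], -1],
  [[0, 0, 0], [1, -0.1, 0], -1],
  [[0, 0, 0], [0.5, -0.1, 0], -1],
  [[0, 0, 0], [0.5, 0, 0], -1],
  [[0, 0, 0], [0, 0, 0], -1],
])

```text
t: 25.95
position: [0.4379, 0.3547, 0.2384]
tcp_rot: [0.525, 0.474, -0.524, 0.475]
ft_force: [1.1, -0.0, -0.4]
finger_gap: 0.0005
```

Call:
send_rows([
  [[0, 0, 0], [1, -0.1, 0], -1],
  [[0, 0, 0], [1, -0.1, 0], -1],
  [[0, 0, 0], [0.6, -0.1, 0], -1],
  [[0, 0, 0], [0.6, 0, 0], -1],
  [[0, 0, 0], [0, 0, 0], -1],
])

```text
t: 26.45
position: [0.4699, 0.3515, 0.2378]
tcp_rot: [0.524, 0.474, -0.524, 0.475]
ft_force: [0.3, -0.0, 0.1]
finger_gap: 0.0004
```

```bash
python3 - <<'E'
from h import *
st()
s=grab("side","s15");crop(s,190,110,300,210,7,"c1")
E
```

```text
t 26.45 pos [0.4699 0.3515 0.2378] x [ 0.001 -0.    -1.   ] jawyaw -5.69 F [ 0.3 -0.   0.1] gap 0.0004 j1 -1.32 j7 -0.17
```

View pics/c1.png

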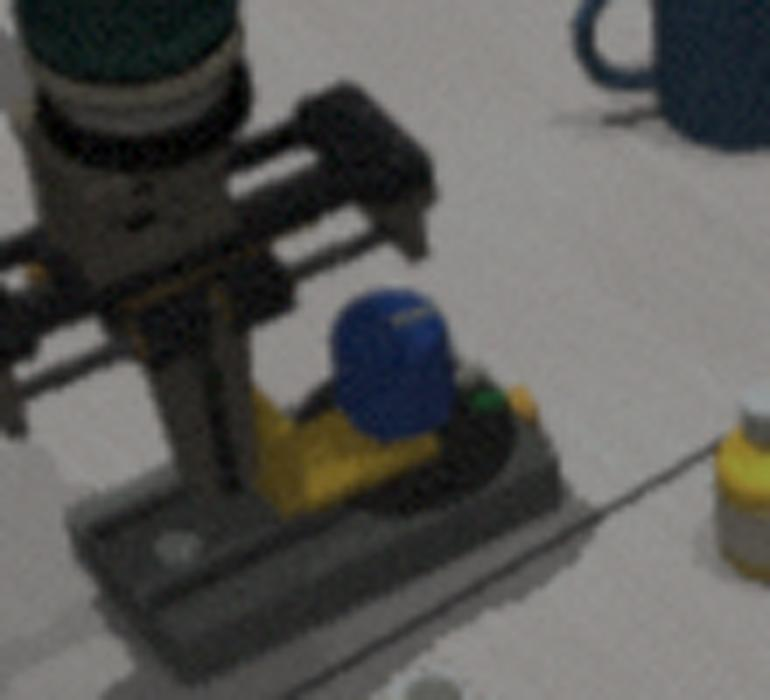

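Call:
send_rows([
  [[0, 0, 0], [0.4, 0, 0], -1],
  [[0, 0, 0], [0.4, -0.1, 0], -1],
  [[0, 0, 0], [0.2, 0, 0], -1],
  [[0, 0, 0], [0, 0, 0], -1],
])

```text
t: 26.9
position: [0.4791, 0.3508, 0.2376]
tcp_rot: [-0.524, -0.475, 0.524, -0.475]
ft_force: [-0.8, 0.5, -0.7]
finger_gap: 0.0003
```

Call:
send_rows([
  [[0, 0, 0], [0.2, 0, 0], -1],
  [[0, 0, 0], [0.1, 0, 0], -1],
  [[0, 0, 0], [0, 0, 0], -1],
])

```text
t: 27.2
position: [0.482, 0.3506, 0.2376]
tcp_rot: [-0.524, -0.475, 0.524, -0.475]
ft_force: [-0.6, -0.9, -0.9]
finger_gap: 0.0006
```

No stop force yet; continue in small steps.

Call:
send_rows([
  [[0, 0, 0], [0.2, 0, 0], -1],
  [[0, 0, 0], [0.1, 0, 0], -1],
  [[0, 0, 0], [0, 0, 0], -1],
])

```text
t: 27.5
position: [0.4841, 0.3506, 0.2376]
tcp_rot: [-0.523, -0.475, 0.525, -0.474]
ft_force: [-5.2, -1.1, 2.9]
finger_gap: 0.0003
```

Call:
send_rows([
  [[0, 0, 0], [0.2, 0, 0], -1],
  [[0, 0, 0], [0.1, 0, 0], -1],
  [[0, 0, 0], [0, 0, 0], -1],
])

```text
t: 27.8
position: [0.4854, 0.3507, 0.2374]
tcp_rot: [-0.521, -0.477, 0.527, -0.473]
ft_force: [-13.9, -2.1, 10.6]
finger_gap: 0.0004
```

```bash
python3 - <<'E'
from h import *
st()
s=grab("side","s16");crop(s,190,110,300,210,7,"c1")
E
```

```text
t 27.80 pos [0.4854 0.3507 0.2374] x [-0.01  -0.001 -1.   ] jawyaw -5.58 F [-13.9  -2.1  10.6] gap 0.0004 j1 -1.28 j7 -0.15
```

View pics/c1.png

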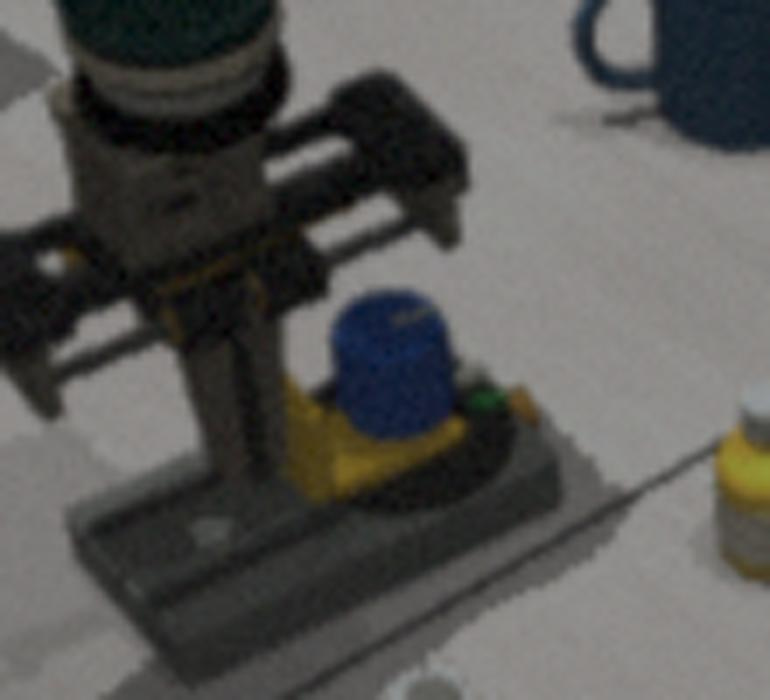

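Call:
send_rows([
  [[0, 0, 0], [-1, 0.1, 0], -1],
  [[0, 0, 0], [-3, 0.3, 0], -1],
  [[0, 0, 0], [-2, 0, 4], -1],
  [[0, 0, 0], [-1, -2, 5], -1],
  [[0, 0, 0], [0, -5, 0], -1],
  [[0, 0, 0], [0, -5, 0], -1],
  [[0, 0, 0], [0, -5, 0], -1],
  [[0, 0, 0], [0, -5, 0], -1],
])

```text
t: 28.65
position: [0.419, 0.135, 0.3239]
tcp_rot: [0.525, 0.474, -0.523, 0.475]
ft_force: [0.8, -1.1, 0.8]
finger_gap: 0.0005
```

```bash
python3 - <<'E'
from h import *
st()
s=grab("top","t17");crop(s,100,200,200,320,5,"c2");crop(s,250,170,430,320,4,"c4")
E
```

```text
t 28.65 pos [0.419  0.135  0.3239] x [ 0.003  0.001 -1.   ] jawyaw -5.62 F [ 0.8 -1.1  0.8] gap 0.0005 j1 -1.30 j7 0.02
```

View pics/c2.png

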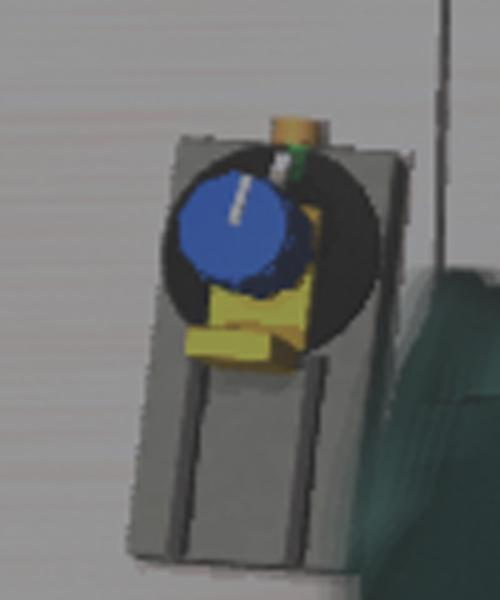

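View pics/c4.png

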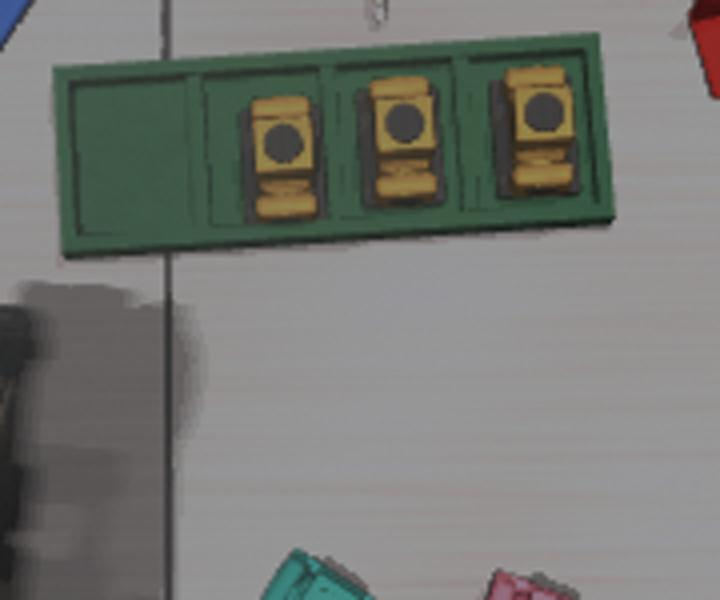

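```bash
python3 - <<'E'
from h import *
s=grab("side","s18");crop(s,290,170,450,290,5,"c1")
Rn=Ro.from_euler("z",2.9,degrees=True).as_matrix()
N=np.array([.640,-.030,0])
for x,y in((284,143),(404,123),(542,111)):
    p=onz("top",250+x/4-.4,170+y/4-.4,.064);print("top",(Rn.T@(p-N)).round(4))
k=pix
E
```

```text
top [-0.0082  0.0273  0.064 ]
top [-0.0018 -0.0344  0.064 ]
top [-0.0002 -0.105   0.064 ]
```

View pics/c1.png

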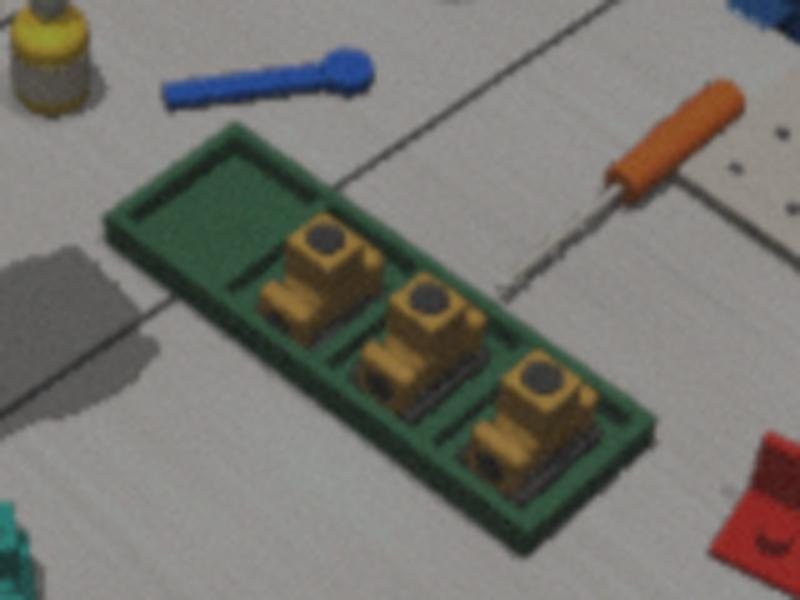

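```bash
python3 - <<'E'
from h import *
for (a,b),(x,y) in(((284,143),(325,239)),((404,123),(429,297)),((542,111),(545,377))):
    print(tri(290+x/5-.4,170+y/5-.4,250+a/4-.4,170+b/4-.4))
# lock tab
p=onz("top",100+228/5-.4,200+341/5-.4,.076);print(p,np.hypot(*(p[:2]-[.547,.3417])))
p=onz("top",100+214/5-.4,200+447/5-.4,.076);print("before",np.hypot(*(p[:2]-[.547,.3417])))
E
```

```text
(array([ 0.62809962, -0.00209871,  0.06693155]), np.float64(0.0038539821882757476))
(array([ 0.63797575, -0.06354728,  0.06786487]), np.float64(0.002390274073748037))
(array([ 0.64412217, -0.13426301,  0.06558525]), np.float64(0.001496443363240576))
[0.50586346 0.34590134 0.076     ] 0.04135053178402244
before 0.08360875281358328
```

```bash
python3 - <<'E'
from h import *
for f in("t13","t17"):
    im=cv2.imread(f"pics/{f}.png");h=cv2.cvtColor(im,cv2.COLOR_BGR2HSV)
    for x in(138,141,144,147,150):
        col=h[255:300,x];print(f,x,[(255+i,int(c[0]),int(c[1]),int(c[2])) for i,c in enumerate(col) if c[1]>100])
E
```

```text
t13 138 [(286, 24, 128, 120), (287, 30, 133, 144), (288, 30, 135, 147), (289, 30, 133, 146), (290, 30, 133, 146), (291, 30, 134, 146), (292, 25, 116, 86)]
t13 141 [(255, 112, 123, 87), (265, 30, 118, 110), (266, 30, 119, 111), (267, 30, 118, 112), (268, 30, 123, 139), (269, 30, 130, 141), (270, 30, 131, 140), (271, 30, 130, 141), (272, 30, 131, 142), (273, 30, 133, 144), (274, 30, 135, 144), (275, 30, 135, 144), (276, 30, 134, 146), (277, 30, 134, 146), (278, 30, 134, 146), (279, 30, 134, 146), (280, 30, 134, 146), (281, 30, 134, 146), (282, 30, 136, 146), (283, 30, 134, 146), (284, 30, 134, 146), (285, 30, 134, 146), (286, 23, 143, 128), (287, 29, 136, 144), (288, 30, 134, 146), (289, 30, 134, 146), (290, 30, 133, 146), (291, 30, 134, 147), (292, 24, 128, 96), (293, 20, 116, 81)]
t13 144 [(255, 111, 158, 136), (256, 113, 108, 73), (260, 30, 124, 109), (261, 30, 136, 144), (262, 30, 138, 146), (263, 30, 135, 147), (264, 30, 135, 147), (265, 30, 136, 146), (266, 30, 134, 146), (267, 30, 135, 147), (268, 30, 135, 147), (269, 30, 134, 146), (270, 30, 136, 146), (271, 30, 134, 146), (272
[... 2291 characters left out ...]
[(255, 111, 157, 146), (256, 111, 151, 123), (257, 113, 125, 86), (259, 27, 139, 141), (260, 29, 138, 148), (261, 30, 139, 147), (262, 30, 137, 147), (263, 30, 137, 147), (264, 22, 147, 137), (265, 21, 137, 110), (266, 30, 139, 143), (267, 30, 137, 147), (268, 30, 134, 148), (269, 30, 134, 148), (270, 30, 134, 147), (271, 28, 142, 144), (272, 23, 125, 90), (273, 19, 118, 80)]
t17 150 [(255, 113, 109, 77), (260, 26, 138, 142), (261, 27, 143, 146), (262, 30, 139, 147), (263, 30, 135, 147), (264, 22, 146, 138), (265, 21, 147, 137), (266, 27, 142, 145), (267, 30, 137, 147), (268, 30, 136, 146), (269, 30, 135, 147), (270, 30, 134, 147), (271, 30, 139, 147), (272, 24, 123, 91), (273, 19, 119, 79)]
```

```bash
python3 - <<'E'
from h import *
a=np.array([.457,.351,.076]);d=np.array([np.cos(np.radians(-6.2)),np.sin(np.radians(-6.2)),0])
for L in(.040,.0425,.045):print(L,pix("top",a+L*d)-pix("top",a))
E
```

```text
0.04 [  2.90254232 -20.09127086]
0.0425 [  3.08285716 -21.33940231]
0.045 [  3.26304411 -22.58664851]
```

Lock travel measures ~42 mm versus the nominal 45; I'll press once more to be sure it is at the stop.

Call:
send_rows([
  [[0, 0, 0], [0, 4, 0], -1],
  [[0, 0, 0], [0, 5, 0], -1],
  [[0, 0, 0], [0, 5, 0], -1],
  [[0, 0, 0], [0.5, 5, 0], -1],
  [[0, 0, 0], [0.5, 2.5, -2], -1],
  [[0, 0, 0], [0.5, 0, -3], -1],
  [[0, 0, 0], [0.5, 0, -2], -1],
  [[0, 0, 0], [0, 0, -2], -1],
])

```text
t: 29.55
position: [0.4394, 0.3524, 0.2324]
tcp_rot: [0.525, 0.474, -0.523, 0.475]
ft_force: [0.5, 0.3, -0.3]
finger_gap: 0.0005
```

```bash
python3 - <<'E'
from h import *
st()
E
```

```text
t 29.55 pos [0.4394 0.3524 0.2324] x [ 0.002  0.    -1.   ] jawyaw -5.61 F [ 0.5  0.3 -0.3] gap 0.0005 j1 -1.37 j7 -0.18
```

Call:
send_rows([
  [[0, 0, 0], [1.5, -0.1, 0], -1],
  [[0, 0, 0], [1.5, -0.1, 0], -1],
  [[0, 0, 0], [1, -0.1, 0], -1],
  [[0, 0, 0], [0.3, 0, 0], -1],
  [[0, 0, 0], [0, 0, 0], -1],
])

```text
t: 30.05
position: [0.4825, 0.3483, 0.2341]
tcp_rot: [0.525, 0.475, -0.524, 0.475]
ft_force: [0.6, -0.5, -0.4]
finger_gap: 0.0006
```

Call:
send_rows([
  [[0, 0, 0], [0.2, 0, 0], -1],
  [[0, 0, 0], [0.2, 0, 0], -1],
  [[0, 0, 0], [0, 0, 0], -1],
])

```text
t: 30.35
position: [0.484, 0.3486, 0.2334]
tcp_rot: [-0.522, -0.476, 0.525, -0.474]
ft_force: [-9.1, -1.0, 8.0]
finger_gap: 0.0003
```

Call:
send_rows([
  [[0, 0, 0], [0.2, 0, 0], -1],
  [[0, 0, 0], [0.2, 0, 0], -1],
  [[0, 0, 0], [0, 0, 0], -1],
])

```text
t: 30.65
position: [0.4856, 0.3488, 0.2332]
tcp_rot: [-0.52, -0.479, 0.527, -0.472]
ft_force: [-19.0, -2.2, 16.9]
finger_gap: 0.0003
```

Call:
send_rows([
  [[0, 0, 0], [-1, 0, 0], -1],
  [[0, 0, 0], [-3, 0.3, 0], -1],
  [[0, 0, 0], [-2, 0, 4], -1],
  [[0, 0, 0], [-1, -2, 5], -1],
  [[0, 0, 0], [0.5, -5, 0], -1],
  [[0, 0, 0], [1, -5, 0], -1],
  [[0, 0, 0], [1, -5, 0], -1],
  [[0, 0, 0], [1, -5, 0], -1],
])

```text
t: 31.45
position: [0.455, 0.1347, 0.3195]
tcp_rot: [0.524, 0.475, -0.523, 0.475]
ft_force: [1.7, -0.3, 0.7]
finger_gap: 0.0005
```

```bash
python3 - <<'E'
from h import *
st()
s=grab("top","t19");crop(s,100,200,200,320,5,"c2");crop(s,400,180,600,330,4,"c4")
E
```

```text
t 31.45 pos [0.455  0.1347 0.3195] x [ 0.002  0.001 -1.   ] jawyaw -5.57 F [ 1.7 -0.3  0.7] gap 0.0005 j1 -1.20 j7 0.08
```

View pics/c2.png

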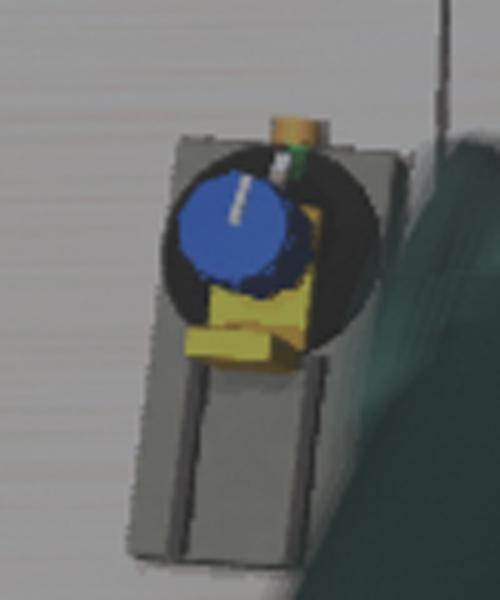

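View pics/c4.png

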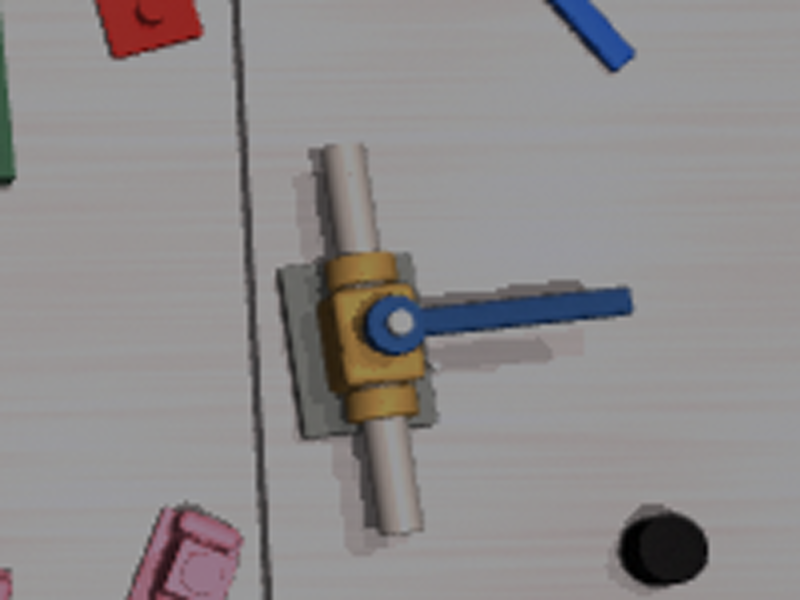

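Lock unmoved by the 19 N press, so it is home; pointer still on the mark; lever shut, lying across at (430–557, ~256). Now around to the far side of the lever.

Call:
send_rows([
  [[0, 0, 0], [1, -4, 0], -1],
  [[0, 0, 0], [1.5, -5, 0], -1],
  [[0, 0, 0], [1.5, -5, 0], -1],
  [[0, 0, 0], [1.5, -5, 0], -1],
  [[0, 0, 0], [1.5, -5, 0], -1],
  [[0, 0, 0], [1.5, -5, 0], -1],
  [[0, 0, 0], [1.5, -5, 0], -1],
  [[0, 0, 0], [1.5, -5, 0], -1],
])

```text
t: 32.3
position: [0.5662, -0.2407, 0.3191]
tcp_rot: [0.524, 0.474, -0.524, 0.475]
ft_force: [0.5, 0.3, 0.4]
finger_gap: 0.0004
```

Call:
send_rows([
  [[0, 0, 0], [1, -4, 0], -1],
  [[0, 0, 0], [1, -4, 0], -1],
  [[0, 0, 0], [1, -4, 0], -1],
  [[0, 0, 0], [0, -3, 0], -1],
  [[0, 0, 0], [0, 0, 0], -1],
  [[0, 0, 0], [0, 0, 0], -1],
])

```text
t: 32.9
position: [0.5953, -0.3893, 0.3187]
tcp_rot: [-0.524, -0.474, 0.524, -0.474]
ft_force: [0.7, 0.3, 0.1]
finger_gap: 0.0002
```

```bash
python3 - <<'E'
from h import *
st()
s=grab("side","s20");crop(s,290,170,450,290,5,"c1");crop(s,380,240,540,400,4,"c5")
E
```

```text
t 32.90 pos [ 0.5953 -0.3893  0.3187] x [-0. -0. -1.] jawyaw -5.72 F [0.7 0.3 0.1] gap 0.0002 j1 -0.00 j7 0.91
```

View pics/c1.png

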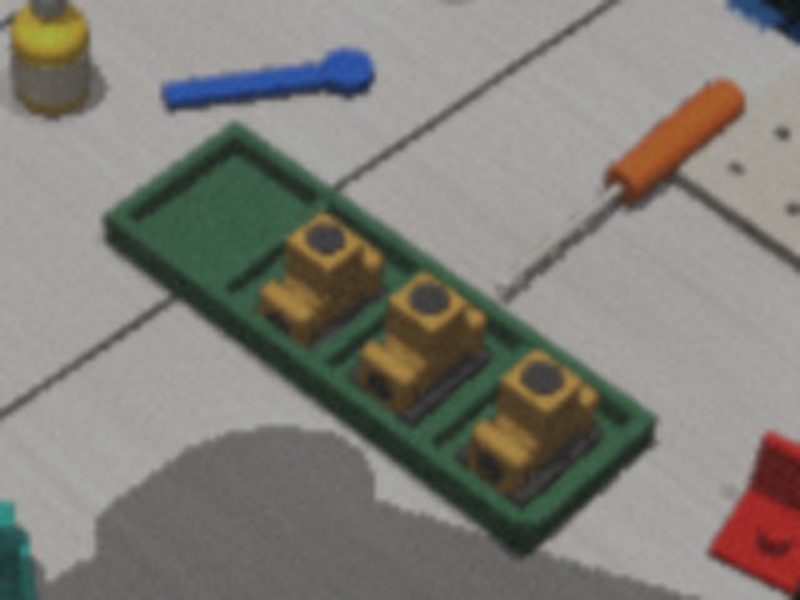

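View pics/c5.png

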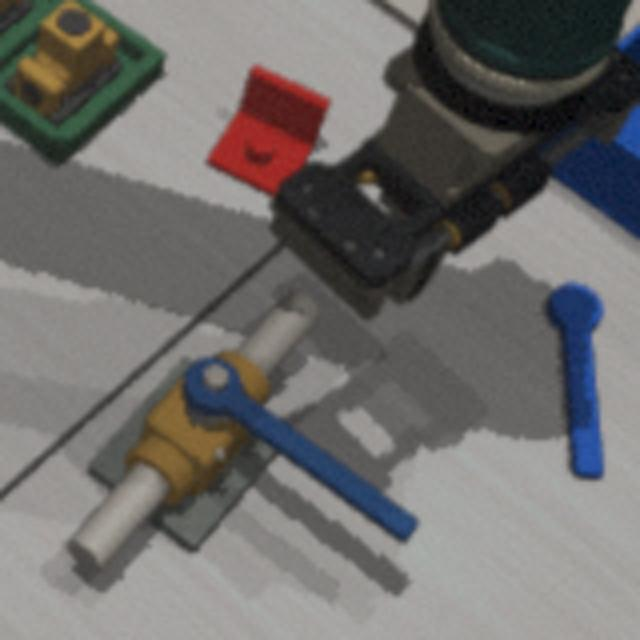

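Call:
send_rows([
  [[0, 0, 0], [0, -2, 0], -1],
  [[0, 0, 0], [0, -2, 0], -1],
  [[0, 0, 0], [0, 0, -3], -1],
  [[0, 0, 0], [0, 0, -2.5], -1],
  [[0, 0, 0], [0, 0, -0.9], -1],
  [[0, 0, 0], [-2, 0, 0], -1],
  [[0, 0, 0], [-1.5, 0, 0], -1],
  [[0, 0, 0], [-1, 0, 0], -1],
])

```text
t: 33.75
position: [0.5504, -0.428, 0.2557]
tcp_rot: [0.524, 0.475, -0.524, 0.475]
ft_force: [-0.2, 0.2, 0.6]
finger_gap: 0.0003
```

Call:
send_rows([
  [[0, 0, 0], [-1.5, 0, 0], -1],
  [[0, 0, 0], [-1.5, 0, 0], -1],
  [[0, 0, 0], [-1.5, 0, 0], -1],
  [[0, 0, 0], [-1.5, 0, 0], -1],
  [[0, 0, 0], [-1.5, 0.5, 0], -1],
  [[0, 0, 0], [-1.2, 0.8, 0], -1],
  [[0, 0, 0], [0, 0, 0], -1],
  [[0, 0, 0], [0, 0, 0], -1],
])

```text
t: 34.55
position: [0.4645, -0.4156, 0.2557]
tcp_rot: [0.524, 0.475, -0.523, 0.475]
ft_force: [-0.2, 1.1, -0.2]
finger_gap: 0.0003
```

```bash
python3 - <<'E'
from h import *
st()
s=grab("side","s21");crop(s,350,240,540,400,4,"c5")
E
```

```text
t 34.55 pos [ 0.4645 -0.4156  0.2557] x [ 0.001 -0.    -1.   ] jawyaw -5.58 F [-0.2  1.1 -0.2] gap 0.0003 j1 0.10 j7 1.15
```

View pics/c5.png

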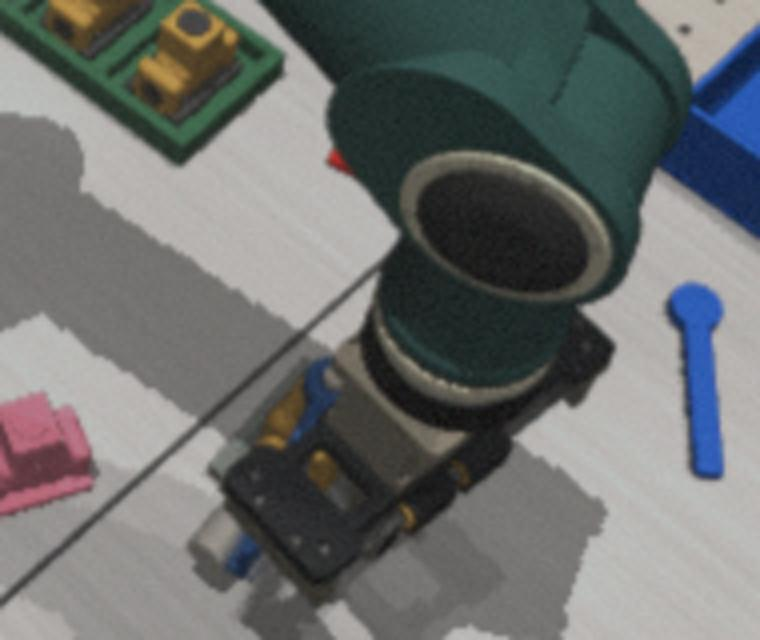

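Lever has snapped over along the pipe. Retreat and check everything.

Call:
send_rows([
  [[0, 0, 0], [1, -2, 0], -1],
  [[0, 0, 0], [1, -3, 2], -1],
  [[0, 0, 0], [0, -2, 5], -1],
  [[0, 0, 0], [0, -2, 5], -1],
  [[0, 0, 0], [0, -4, 3], -1],
  [[0, 0, 0], [0, -5, 0], -1],
  [[0, 0, 0], [0, -5, 0], -1],
  [[0, 0, 0], [0, 0, 0], -1],
])

```text
t: 35.4
position: [0.4797, -0.6492, 0.3962]
tcp_rot: [-0.523, -0.473, 0.528, -0.473]
ft_force: [-0.4, 0.7, 0.9]
finger_gap: 0.0005
```

```bash
python3 - <<'E'
from h import *
st()
grab("side","s22")
s=grab("top","t22");crop(s,450,200,540,330,4.5,"c5");crop(s,100,200,200,320,5,"c2")
E
```

```text
t 35.40 pos [ 0.4797 -0.6492  0.3962] x [-0.005 -0.004 -1.   ] jawyaw -6.01 F [-0.4  0.7  0.9] gap 0.0005 j1 0.47 j7 1.16
```

View pics/c5.png

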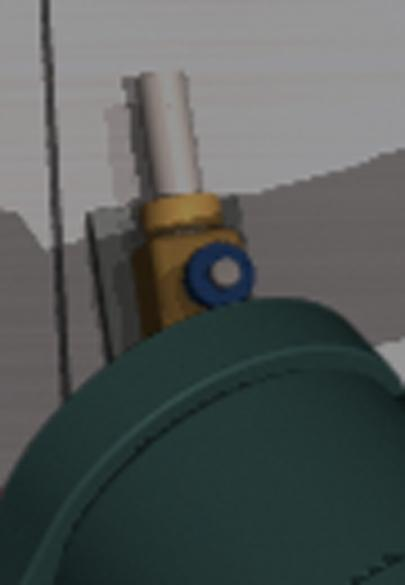

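View pics/t22.png

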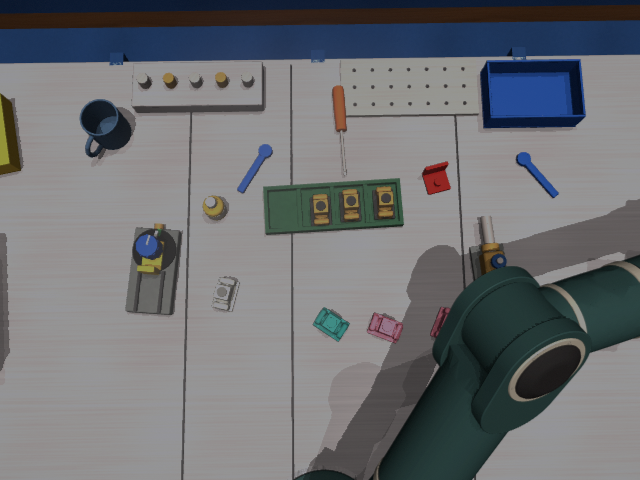

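View pics/s22.png

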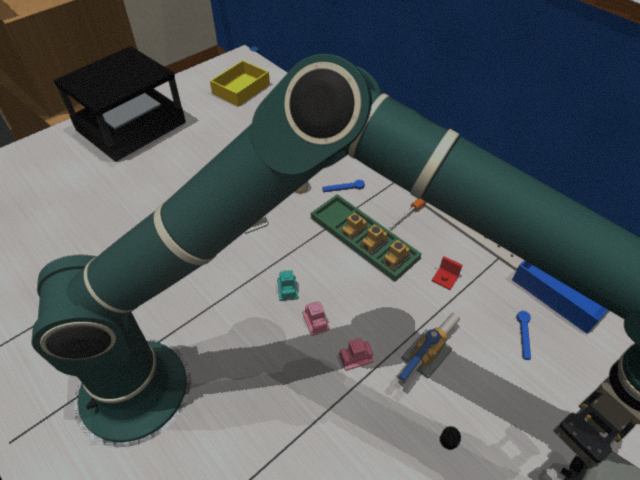

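Call:
send_rows([
  [[0, 0, 0], [-1, 3, 4], -1],
  [[0, 0, 0], [-1, 4, 4], -1],
  [[0, 0, 0], [0, 3, 0], -1],
  [[0, 0, 0], [0, 0, 0], -1],
  [[0, 0, 0], [0, 0, 0], -1],
])

```text
t: 36.0
position: [0.4669, -0.5469, 0.4722]
tcp_rot: [0.524, 0.476, -0.522, 0.476]
ft_force: [-0.4, 0.1, -0.5]
finger_gap: 0.0008
```

```bash
python3 - <<'E'
from h import *
st()
a=cv2.imread("pics/t19.png");b=grab("top","t23");crop(b,100,200,200,320,5,"c2")
print("reg diff",cv2.absdiff(a,b)[225:290,130:155].mean(),"nest diff vs t17",cv2.absdiff(cv2.imread("pics/t17.png"),b)[175:235,262:405].mean())
s=grab("side","s23");crop(s,380,290,480,390,6,"c5")
E
```

```text
t 36.00 pos [ 0.4669 -0.5469  0.4722] x [ 0.002  0.001 -1.   ] jawyaw -5.42 F [-0.4  0.1 -0.5] gap 0.0008 j1 0.27 j7 1.12
reg diff 1.1932307692307693 nest diff vs t17 1.1112665112665112
```

View pics/c5.png

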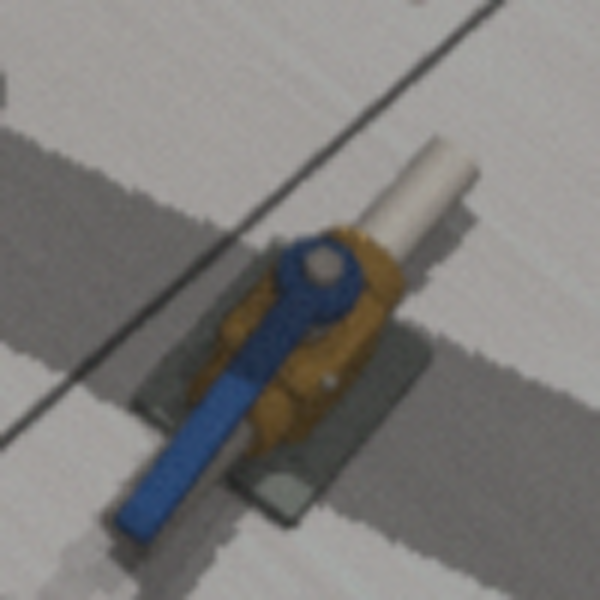

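View pics/c2.png

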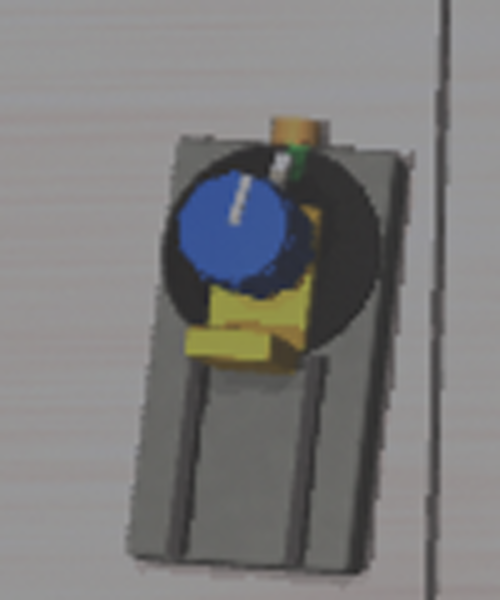

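The lever is open with the same tip position as at the start. The regulator and nest haven't changed, and the arm is clear, so I'm handing in.

```bash
python3 -c "
from station import manip
print(manip.finish_job())"
```

```text
the job is handed in; nothing more can be done
None
```

The bench is ready and the job is handed in, at about 36 s of the 208 s allowed. `finish_job` gives no verdict, so the results below are from my own checks.

I did it in this order:
1. I shut the air lever.
2. I set the three brass bodies present in separate bays of the nest; the fourth bay is empty.
3. I turned the knob to the mark. It stopped about 9° short the first time, so I re-gripped it and turned the rest.
4. I slid the lock home.
5. I swung the lever back open.

**Last checks:**
- **Lever:** its tip is where it was at the start, in line with the pipe.
- **Pointer:** it sits over the green mark in both views, within about 1–2°, or roughly 1 mm.
- **Brass bodies:** all three are upright and flat in their bays. The one in the third bay was found shifted by about 1 cm, but still inside its bay.
- **Mock-up, bracket and bottle:** they look to be where they started. I compared them by eye and did not measure them.
- **Arm:** it is clear of everything, with about 0 N at the wrist.

**One reading disagreed:** the lock's travel in the images came out at about 42 mm, against the nominal 45 mm. A second push to 19 N met a hard stop without moving it. I took that as fully home; the difference is probably camera calibration or the lock not starting at exactly zero.

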